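# Put the bone tweezers away and snap the slide-top box shut

### The arm

A 6-joint arm with a two-finger parallel gripper is mounted at the origin on the work surface. World frame = base frame: x ahead of the robot, y to its left, z up, the work surface at z = 0. Lengths are in m, angles in degrees, forces in N, time in s.
With the tool pointing down it reaches from about 0.3 to 1 m from the base axis. Payload 5.1 kg.
Tool frame: the origin (TCP) lies at the very end of the fingers, on their centre line; the grasp point (between the pads) lies 19 mm behind it; z points along the fingers, x is the direction in which the jaws open and shut, and the axes are right-handed (so a half turn about z gives the same grasp; the last joint's range is limited). The gripper opens to 95 mm and grips with 3 to 60 N. Pads are 20 mm wide; open, the fingers measure 119 mm over their backs; the gripper's body (75 mm by 180 mm) begins 59 mm behind the grasp point.
Start: joints at [-69.248, 7.093, 94.555, -0, 78.352, -4.733], TCP at [0.28, -0.587, 0.215] pointing down, gripper open.
Joint ranges: [-149.61, 149.61], [-58.7, 133.49], [1.44, 155.28], [-77.14, 257.14], [18.33, 153.61], [-166.67, 166.67]. Speed limits (degrees/s): [147.25, 147.25, 180, 180, 180, 180].

### API

Orientations are given as a 3x3 rotation matrix whose columns are the frame's x, y, z axes.
In Python, from station import bot, read_camera gives the robot as it stands.
- The arm moves only by the shell command python3 -m jog 'ROWS' [FORCE]. ROWS is JSON, a list of rows, each an object of numbers: "dx", "dy", "dz": the shift along the tool's x, y, z in m; "turn": the turn about the tool's z in rad; "gripper": the closure, from 0 (fully open) to 1 (shut). In form: [{"dx": .., "dy": .., "dz": .., "turn": .., "gripper": ..}, ...]. A call has 1 to 10 rows; each row is the pose to reach, as a shift and turn from the pose commanded when the call began, along the tool's axes at that moment; what a row does not reach only later rows make up. A row lasts 1/10 s, in which the tool goes at most 50 mm and 8.59 degrees, less where a joint would pass 70% of its speed; a pose out of reach is approached as far as the arm can. A call with a gripper value outside its range is refused whole. The fingers move at their own pace and stop on an object; FORCE is the grip in N (left out, the last holds). Time passes only in rows, so rows that repeat a pose let the fingers close. It gives the time, the measured TCP pose, the force and the opening at its end, in the units of the state.
- bot.get_obs(): the state, without advancing time (a new reading comes with each control period).
- read_camera(name): name is "side" or "top"; returns a dict with "color" (384x512x3 uint8, blue, green, red), "range_z" (384x512 float32, m along the optical axis (not along the pixel's ray), 0 where there is no reading), "vfov" (degrees; the focal length in pixels is half the picture's height over the tangent of half this angle, whatever the lens; pixels are square), "cx", "cy" (the principal point, pixels), "rvec" (rotation vector, rad) and "tvec" (3), from world to camera coordinates, as OpenCV has them. Camera axes: x right, y down, z forward; pixel columns grow to the right and rows downward; lengths in m; the calibration is good to about 2 mm. A picture is of the moment at which its call begins.
- bot.sign_off(): hands the job in, once; it reports no verdict.
The state is a dict: "time_s": time; "joint_pos": joint angles; "qd": joint speeds; "joint_torque": joint torques, N m; "eef_pos": TCP position; "tool_rot": TCP orientation; "force": force on the tool from outside, world axes, zero at the start; "moment": the same for the moment, N m; "grip_width": opening from 0.0 (shut) to 1.0 (fully open).
Only numpy, scipy, OpenCV 4.12 (cv2) and the standard library are available. Lean on these libraries where they do the work, as an engineer would, in place of code of your own. Each camera call takes 0.05 s, during which the arm holds its last target.

### The job

Put the fish-bone tweezers inside the open slide-top wooden box, then slide its lid shut, over the sprung ridge at the mouth, until it is fully home. Go gently: don't ram the lid, don't hit the wire rack above it, and leave the other kitchen things where they are.

Things in the scene. Friction and masses are not known exactly. Their poses are not given: they have to be found in the camera images.
- box: Pale wooden box, fixed on the white board; 200 long (x) x 160 (y) x 56 high (z). Origin: centre of its underside, on the board's top, 20 above the work surface; +x to the robot's left. Floor 8 thick, 126 wide inside. The lid shuts towards -x, the mouth end on the right, whose end wall (inner face x = -92) is its stop. It is open from x = -68 (behind the ridge) to the lid's front edge.
- box_floor (a point): Point on the box's inner floor, at box frame (-18, 0, 8): about the middle of the open mouth when the lid stands open. Axes as the box.
- box_home (a point): Fixed point of the box, where the middle of the lid's top face lies when the lid is fully home: box frame (3, 0, 46). Axes as the box. The lid runs on ledges 38 above the box's origin, in grooves of the side walls that run on behind the box to x = +160; side play 2, height play 1.5. The lips over the lid's edges reach 56 high and leave 126 between them.
- ridge (a joint): Ridge: a sprung steel rod, 8 in diameter, across the box at x = -72, standing 3 above the ledges. 0 = up, 0.004 = pressed down 4 mm; 7 N to start it, 1 N more per mm. The lid's bevelled front edge meets it some 25 mm before home; 10 to 20 N along the channel takes the lid over it, until it rises (0) into a groove under the lid, at home.
- lid_knob (a point): Centre, half-way up, of the lid's knob: a brown wooden block 34 (x) x 22 (y) x 32 high in the middle of the lid's top, its centre 16 above that face. Lid: pale wood, 190 (x) x 140 x 8, 0.2 to 0.35 kg, loose in the grooves, axes as the box. It starts 118 to 138 short of home (towards +x), knob below the rack. At home the knob centre is at box frame (3, 0, 62).
- rack: Fixed wire rack over the tail end of the box; origin and axes as the box. Its first bar lies along y at x = 119, 260 above the origin; bars 8 thick, y -150 to 150, back to x = 279; posts at y = -150 and 150, x = 150 and 279; bowls stand on it. The open lid's knob is under it: the gripper must lean over towards the box's mouth end, 30 to 45 degrees from vertical, to reach it.
- tweezers_mid (a point): Centre of the fish-bone tweezers, half-way up: plain steel, lying on edge on the cutting board, 100 long (x, tips at +x) x 19.5 wide (y) x 16 high, 70 g, rigid; the blades are parallel here for 25 mm either way along x. At one of two places on the board's right part; the spoon is at the other.
- spoon: Spoon with a round bowl and wooden handle, 150 long, on the board's right part, at the other of the two places. Leave it.
- whetstone: Whetstone, 160 x 60 x 25, on the board's left part. Leave it.
- cup: Blue cup, 72 wide, 75 high, on the board, farther from the robot than the box. Leave it.
- bottle: Brown bottle, 60 wide, 170 high, at the board's far left. Leave it.
- dish: White plate, 100 wide, 20 high, far right. Leave it.
- ramekin: Small white bowl, 64 wide, 40 high, on the board's near edge. Leave it.
Not all that is in view belongs to the job. Leave any orange look-alike of the part that bears lid_knob alone. Of the things that look like the part that bears tweezers_mid, the smaller one is meant.

How it is judged (in metres and radians):
On the way:
1. the tweezers lie in the box, with the lid still open (x of tweezers_mid in the frame of box between -0.085 and 0.088 m and y of tweezers_mid in the frame of box between -0.06 and 0.06 m and z of tweezers_mid in the frame of box below 0.028 m and contact force between the fingers and tweezers below 0.1 N and x of lid_knob in the frame of box above 0.05 m), for 0.2 s.
At the end, for the whole second after the job is handed in: The lid is home: within 3.5 mm of its stop at the mouth end, still in its grooves and at rest, with the ridge risen (less than 1 mm pressed) into the groove under it; the tweezers lie inside the box, at rest (x of lid_knob in the frame of box_home between -0.004 and 0.0035 m and z of lid_knob in the frame of box_home between 0.012 and 0.02 m and value of joint ridge below 0.001 m and x of tweezers_mid in the frame of box between -0.092 and 0.092 m and y of tweezers_mid in the frame of box between -0.063 and 0.063 m and z of tweezers_mid in the frame of box between 0.008 and 0.035 m and linear speed of lid below 0.02 m/s and linear speed of tweezers below 0.05 m/s); the robot touches nothing.
It fails at once if the lid is rammed: more than 60 N between lid and box (contact force between lid and box above 60 N).
It fails at once if the wire rack is struck with more than 10 N (contact force between any of the arm, the fingers and rack above 10 N).
It fails at once if another kitchen thing is shifted by more than 40 mm (distance of any of spoon, whetstone, cup, bottle, dish, ramekin from where it was at the start of the episode above 0.04 m).
It also fails if it takes over 67 s, if anything falls off the work surface, if the arm or the gripper's body presses on something with over 40 N, if the wrist force passes 120 N, or if a joint passes its speed limit or range.

## Working session

There is one attempt and no reset: what is moved stays moved. The work goes in short steps, Python scripts to look and compute and a shell command to move; the robot and the scene stay as the last step left them, time stands still between calls to the robot, and variables do not carry over. Pictures are saved under pics/ and viewed, and the job is handed in when it is done.

```bash
ls; mkdir -p pics
python3 - <<'E'
from station import bot, read_camera
import cv2,numpy as np
o=bot.get_obs()
for k,v in o.items(): print(k,np.round(v,4).tolist())
for n in("top","side"):
    c=read_camera(n); np.savez("%s0.npz"%n,**c)
    print(n,c['vfov'],c['cx'],c['cy'],c['rvec'],c['tvec'])
    R=cv2.Rodrigues(np.array(c['rvec']))[0]; print((-R.T@np.array(c['tvec']).ravel()),R[2])
    cv2.imwrite("pics/%s0.png"%n,cv2.resize(c['color'],(800,600),interpolation=cv2.INTER_CUBIC))
E
```

```text
pics
time_s 0.0
joint_pos [-69.2485, 7.1343, 94.6334, 0.0009, 78.3516, -4.7328]
qd [-0.0089, 0.0144, -0.1018, -0.0136, 0.0379, -0.0093]
joint_torque [0.0018, -41.7598, -35.9936, 0.0775, 0.0491, -0.0002]
eef_pos [0.2794, -0.5862, 0.2134]
tool_rot [[0.4303, -0.9027, -0.0007], [-0.9027, -0.4303, 0.002], [-0.0021, -0.0002, -1.0]]
force [-0.2134, -0.4505, -0.4192]
moment [-0.0165, -0.0115, 0.0353]
grip_width 0.9985
top 52.82882748981131 257.63290101123897 193.33266452575162 [ 2.15079686 -2.19242576  0.09537536] [0.01404048 0.46428619 1.29462664]
[ 3.42743208e-01 -1.09493583e-05  1.33204505e+00] [ 0.09248623  0.00391251 -0.99570628]
side 48.2626396115284 253.24017034889377 196.9000929902136 [ 1.742183   -1.68556816  0.76439144] [-0.00717174  0.37979623  0.86185523]
[-0.39603586 -0.01826187  0.85434954] [ 0.75061054  0.02286724 -0.66034908]
```

View pics/top0.png

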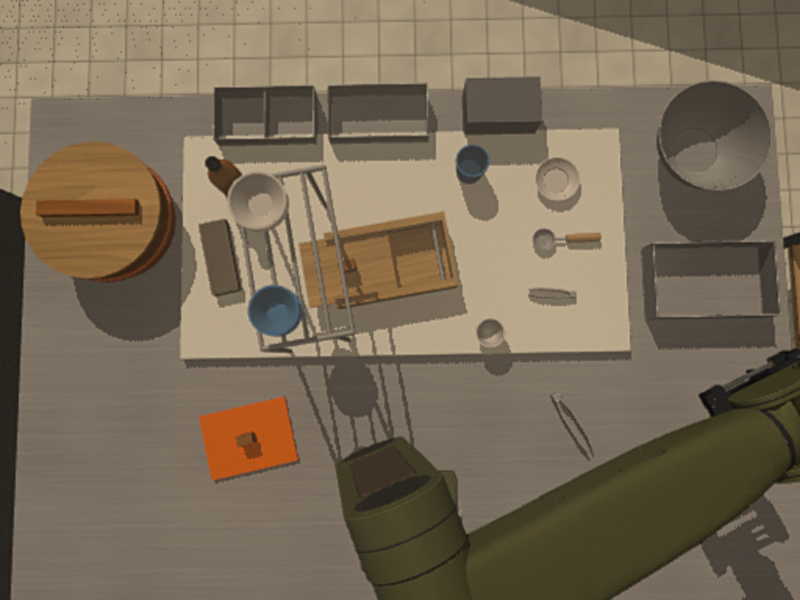

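View pics/side0.png

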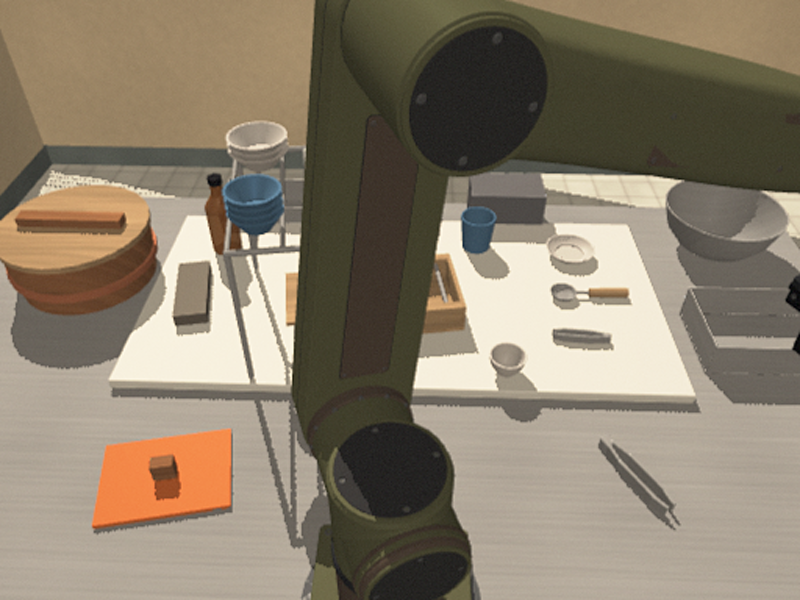

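The top view shows the box at about (380,260), with the knob at (347,265) under the rack. There are two tweezer-like things: a small one on the white board at (552,295), and a larger one on the bare table at (572,425). The small one on the board fits. The orange board with a knob at (250,440) is the lid look-alike. I'll confirm this with an enlarged crop and measure.

```bash
cat > h.py <<'E'
import numpy as np,cv2
from station import bot, read_camera
def cam(c):
    R=cv2.Rodrigues(np.array(c['rvec']).ravel())[0]; t=np.array(c['tvec']).ravel()
    f=192/np.tan(np.radians(float(c['vfov'])/2)); return R,t,f,float(c['cx']),float(c['cy'])
def cloud(c):
    R,t,f,cx,cy=cam(c); z=np.array(c['range_z']); v,u=np.mgrid[0:384,0:512]
    P=np.stack([(u-cx)/f*z,(v-cy)/f*z,z],-1); W=(P-t)@R; W[z==0]=np.nan; return W
def plane(c,uv,h):
    R,t,f,cx,cy=cam(c); uv=np.atleast_2d(np.array(uv,float))
    d=np.c_[(uv[:,0]-cx)/f,(uv[:,1]-cy)/f,np.ones(len(uv))]@R; o=-R.T@t
    return o+d*((h-o[2])/d[:,2])[:,None]
def proj(c,P):
    R,t,f,cx,cy=cam(c); q=np.atleast_2d(P)@R.T+t; return np.c_[q[:,0]/q[:,2]*f+cx,q[:,1]/q[:,2]*f+cy]
def crop(c,u0,v0,u1,v1,name,s=None):
    s=s or min(800/(u1-u0),600/(v1-v0)); cv2.imwrite("pics/"+name,cv2.resize(np.array(c['color'])[v0:v1,u0:u1],None,fx=s,fy=s,interpolation=cv2.INTER_CUBIC)); print(name,"scale",s)
E
python3 - <<'E'
from h import *
t=dict(np.load('top0.npz')); W=cloud(t)
crop(t,185,130,305,215,"box0.png"); crop(t,325,140,405,300,"tw0.png")
for p in[(353,189),(340,215),(366,272)]: print(p,W[p[1],p[0]])
E
```

```text
box0.png scale 6.666666666666667
tw0.png scale 3.75
(353, 189) [ 0.47200381 -0.3173191   0.03125951]
(340, 215) [ 0.38545888 -0.27217495  0.02114222]
(366, 272) [ 0.1915343  -0.35692991  0.00090654]
```

View pics/box0.png

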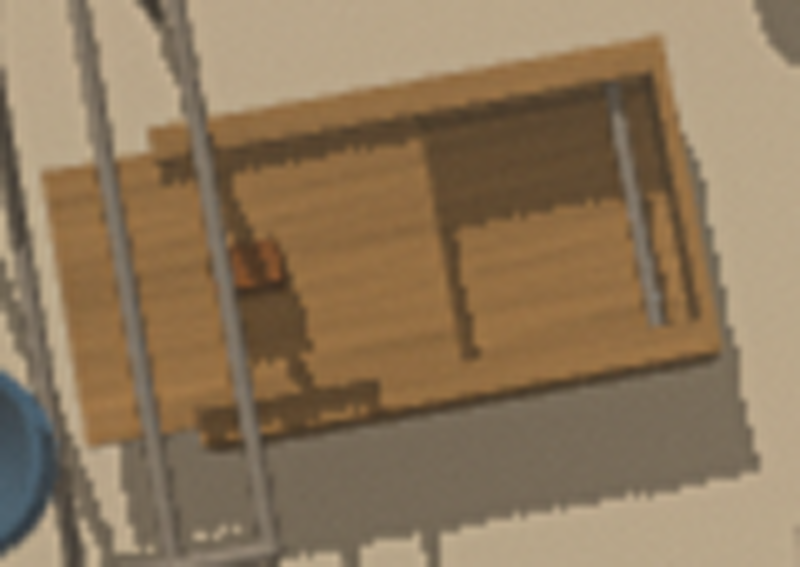

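View pics/tw0.png

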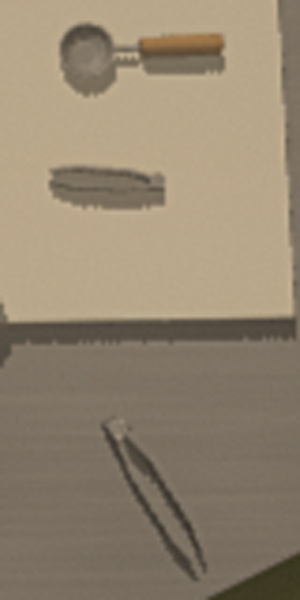

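The board tweezers, at crop (107,187) or full image (353.5,190), are about 31 px long. The table ones are about 50 px, so the board pair is the smaller and is the target. In the box crop, the lid's front edge is at x≈440, the ridge at ≈635 and the knob at (258,265).

Run:
```python
from h import *
t=dict(np.load('top0.npz')); W=cloud(t)
# box by rim corners at z=.076
s=800/120
cr=np.array([(662,36),(720,352),(205,447),(152,130)])/s+[185,130]-0.5
C=plane(t,cr,.076); print(C.round(4)); 
c4=C.mean(0); ex=((C[3]-C[0])+(C[2]-C[1]))[:2]; ex/=np.linalg.norm(ex)
ey=((C[1]-C[0])+(C[2]-C[3]))[:2]
print("centre",c4,"ex",ex,"yaw",np.degrees(np.arctan2(ex[1],ex[0])),"ey yaw",np.degrees(np.arctan2(ey[1],ey[0]))-90, np.linalg.norm(C[3]-C[0]),np.linalg.norm(C[1]-C[0]))
# depth based
Wd=W.copy(); m=(np.abs(W[...,2]-.076)<.005); m[:130]=0;m[215:]=0;m[:,:185]=0;m[:,305:]=0
pts=W[m][:,:2].astype(np.float32); print(m.sum(), cv2.minAreaRect(pts*1000))
rr,cc=np.where(m); 
# knob
hsv=cv2.cvtColor(t['color'],cv2.COLOR_BGR2HSV)
k=(185+np.array([258])/s, 130+265/s); print("knob top", plane(t,[(185+258/s-.5,130+262/s-.5)],.098), W[168:173,218:228,2].round(3))
# tweezers
sub=(slice(175,205),slice(325,380)); Z=W[...,2]
tm=np.zeros(Z.shape,bool); tm[sub]=(Z[sub]>.027)&(Z[sub]<.045); P=W[tm]; print(tm.sum(),P.mean(0),np.median(P[:,2]),P[:,2].max()); print(cv2.minAreaRect((P[:,:2]*1000).astype(np.float32)))
g=t['color'][sub].astype(int); 
print((g.max(-1)//10)[5:22,5:45].__str__())
```

```text
[[ 0.6519 -0.0853  0.076 ]
 [ 0.4934 -0.1098  0.076 ]
 [ 0.4516  0.1434  0.076 ]
 [ 0.6096  0.1683  0.076 ]]
centre [0.55160667 0.02914633 0.076     ] ex [-0.16379138  0.986495  ] yaw 99.42703038279089 ey yaw -261.1385164660388 0.25707710269484807 0.16030833918620066
885 ((547.91455078125, 56.471946716308594), (161.09593200683594, 313.64111328125), 9.425138473510742)
knob top [[0.539019   0.11443004 0.098     ]] [[0.279 0.096 0.098 0.097 0.102 0.101 0.098 0.096 0.096 0.062]
 [0.281 0.282 0.1   0.098 0.1   0.099 0.096 0.1   0.094 0.074]
 [0.284 0.281 0.098 0.096 0.094 0.093 0.097 0.098 0.095 0.08 ]
 [0.282 0.281 0.098 0.095 0.099 0.098 0.098 0.103 0.098 0.091]
 [0.284 0.282 0.095 0.097 0.096 0.101 0.098 0.1   0.088 0.088]]
85 [ 0.47816713 -0.31915769  0.03353774] 0.0338445626443812 0.03933280134242003
((487.3476257324219, -319.4875793457031), (100.00627136230469, 41.86477279663086), 80.6800765991211)
[[18 18 18 18 18 18 18 18 18 18 18 18 18 18 18 18 18 18 18 18 18 18 18 18
  18 18 18 18 18 18 18 18 18 18 18 18 18 18 18 18]
 [18 18 18 18 18 18 18 18 18 18 18 18 18 18 18 18 18 18 18 18 
[... 1238 characters left out ...]
12 12 12 12 12 12 12 12
  11 11 11 11 11 12 12 12 12 12 12 12 12 11 12 18]
 [18 18 18 18 18 18 18 18 18 14 13 12 12 12 12 12 12 12 12 12 12 12 12 12
  12 12 12 12 12 12 12 12 12 12 12 12 12 11 12 18]
 [18 18 18 18 18 18 18 18 18 18 18 14 13 13 12 12 12 12 12 12 12 12 12 12
  12 12 12 12 12 12 12 12 12 12 12 12 12 11 12 18]
 [18 18 18 18 18 18 18 18 18 18 19 18 18 18 14 13 13 12 13 13 12 13 12 12
  12 12 11 12 12 12 12 12 12 13 12 13 13 13 13 18]
 [18 18 18 18 18 18 18 18 18 18 18 18 18 18 18 18 18 15 18 18 15 17 14 13
  13 13 13 13 13 13 13 13 14 17 15 18 18 18 18 18]
 [18 18 18 18 18 18 18 18 18 18 18 18 18 18 18 18 18 18 18 19 18 18 18 18
  18 19 18 18 18 18 18 18 18 19 18 18 18 18 18 18]]
```

Run:
```python
from h import *
t=dict(np.load('top0.npz')); W=cloud(t);Z=W[...,2]
print((Z[178:198,330:372]*1000).round(0).astype(int).__str__().replace('\n  ',' '))
s=dict(np.load('side0.npz'));crop(s,340,195,420,230,"twside.png");crop(t,325,170,380,205,"twtop.png")
```

```text
[[                  25                   16 -9223372036854775808                   15                   22                   17                   20                   15                   11                   21                   20                   23                   17                   16                   23                   21                   19                   21                   20                   21                   22                   21                   17                   14                   22                   21                   18                   18                   18                   17                   16                   14                   17                   17                   19                   21                   18                   21                   19                   17                   21                   24]
 [                  14                   15                   20                   17                   18                   24                   19                   14                   17                   18    
[... 16017 characters left out ...]
            17                   16                   21                   19                   22                   18                   22                   18                   17                   18                   18                   16                   20                   19                   21                   20                   20                   15                   19                   16                   22                   15                   17                   20                   21                   17                   15                   17]]
twside.png scale 10.0
twtop.png scale 14.545454545454545<stdin>:3: RuntimeWarning: invalid value encountered in cast
```

View pics/twside.png

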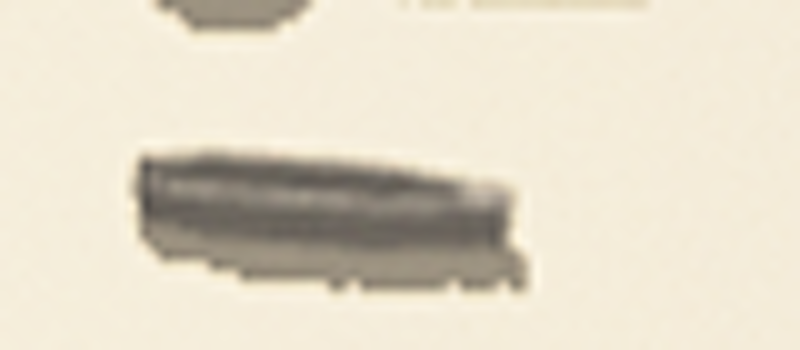

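View pics/twtop.png

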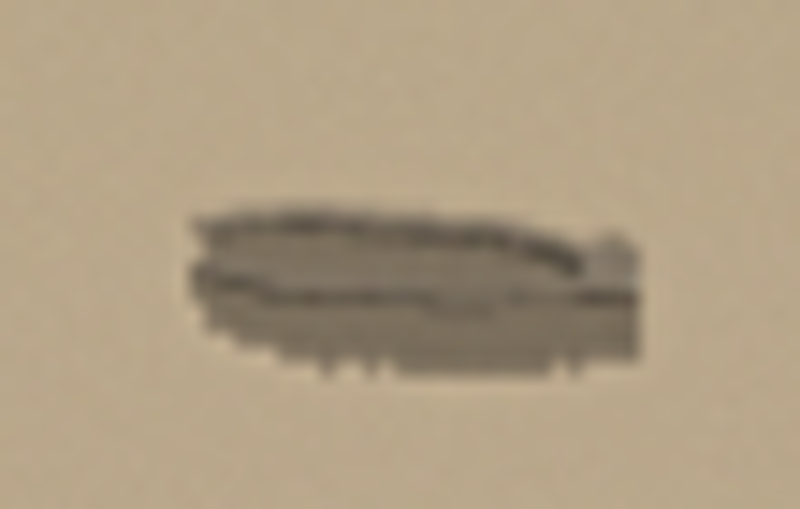

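Run:
```python
from h import *
t=dict(np.load('top0.npz')); W=cloud(t);Z=W[...,2]
k=14.54545
f=lambda L:np.array(L,float)/k+[325,170]-.5
A=plane(t,f([(250,222),(480,235),(270,297),(500,303),(192,250),(638,268),(415,262)]),.036);print(A.round(4))
for i,j in((0,1),(2,3),(4,5)): d=A[i]-A[j];print(np.degrees(np.arctan2(d[1],d[0])),np.linalg.norm(d))
Zn=np.nan_to_num(Z)
tm=np.zeros(Z.shape,bool); tm[182:192,336:370]=(Zn[182:192,336:370]>.028); P=W[tm]
p=P[:,:2];print(len(p)); r=cv2.minAreaRect((p*1000).astype(np.float32));print(r)
# box lid front edge and knob edges
s=800/120;g=lambda L:np.array(L,float)/s+[185,130]-.5
o=np.array([.5566,.0004]);a=np.radians(99.2);ex=np.array([np.cos(a),np.sin(a)]);ey=np.array([-ex[1],ex[0]])
def box(P): d=P[:,:2]-o; return np.c_[d@ex,d@ey]*1000
print("front edge",box(plane(t,g([(420,150),(465,350),(442,240)]),.066)))
print("ridge",box(plane(t,g([(612,90),(655,322)]),.061)))
print("rim",box(plane(t,g([(662,36),(720,352),(205,447),(152,130)]),.076)))
print("knob",box(plane(t,g([(285,262),(258,240),(262,290)]),.098)))
print("lid tail",box(plane(t,g([(45,172),(92,443)]),.066)))
print("bar1",box(plane(t,g([(180,30),(205,150),(225,260),(250,400),(265,520)]),.28)))
```

```text
[[ 0.4866 -0.2787  0.036 ]
 [ 0.4826 -0.3318  0.036 ]
 [ 0.4691 -0.2826  0.036 ]
 [ 0.4666 -0.3357  0.036 ]
 [ 0.4804 -0.265   0.036 ]
 [ 0.4742 -0.3679  0.036 ]
 [ 0.4766 -0.3165  0.036 ]]
85.61610119075299 0.05322912996622602
87.37901545405464 0.053130575972815196
86.55168252219198 0.10310604852431302
80
((477.41632080078125, -317.65423583984375), (100.43521881103516, 19.601408004760742), 83.73595428466797)
front edge [[ 28.39932182 -47.45664971]
 [ 24.1721686   55.35472002]
 [ 25.63403499  -0.84844733]]
ridge [[-71.69315206 -61.21751164]
 [-71.27140291  57.87163908]]
rim [[-99.83538084 -80.32775398]
 [-98.65501556  79.97623958]
 [157.9509398   80.82937016]
 [157.23900313 -79.14545272]]
knob [[102.5108044    1.46922138]
 [113.53927857 -11.48609119]
 [115.80116311  12.94941785]]
lid tail [[214.27140832 -70.09175179]
 [213.51063316  67.85020767]]
bar1 [[118.67283242 -71.56222917]
 [116.96885043 -19.74833172]
 [116.60499386  27.13062874]
 [116.3298492   86.21740764]
 [118.68333555 135.91501639]]
```

Box pose: origin ≈ (0.557, 0.000), yaw ≈ 99.2°. The lid is at x≈121, about 118 short of home. The tweezers are at (0.477, -0.318), 100×19.6, yaw ≈ 85°. I'll move above them.

```bash
python3 -m jog '[{"dx":-0.02,"dy":-0.037,"turn":-0.13,"gripper":0.5},{"dx":-0.04,"dy":-0.074,"turn":-0.26,"gripper":0.5},{"dx":-0.06,"dy":-0.11,"turn":-0.39,"gripper":0.5},{"dx":-0.08,"dy":-0.147,"turn":-0.52,"gripper":0.5},{"dx":-0.1,"dy":-0.184,"turn":-0.65,"gripper":0.5},{"dx":-0.12,"dy":-0.221,"turn":-0.78,"gripper":0.5},{"dx":-0.14,"dy":-0.258,"turn":-0.91,"gripper":0.5},{"dx":-0.158,"dy":-0.294,"turn":-1.04,"gripper":0.5},{"dx":-0.158,"dy":-0.294,"turn":-1.04,"gripper":0.5},{"dx":-0.158,"dy":-0.294,"turn":-1.04,"gripper":0.5}]' 10
cat >> h.py <<'E'
def st():
    o=bot.get_obs(); 
    for k in("time_s","joint_pos","eef_pos","tool_rot","force","grip_width"): print(k,np.round(o[k],4).tolist())
    return o
def need(P):
    o=bot.get_obs(); R=np.array(o['tool_rot']); print("d world",(np.array(P)-o['eef_pos']).round(4),"d tool",(R.T@(np.array(P)-o['eef_pos'])).round(4))
E
python3 -c "
from h import *
st();need([.4774,-.3177,.024])"
```

```text
time_s 0.1
joint_pos [-69.2462, 7.1294, 94.6284, -0.0014, 78.3514, -4.7339]
eef_pos [0.2794, -0.5862, 0.2135]
tool_rot [[0.4303, -0.9027, -0.0007], [-0.9027, -0.4303, 0.0018], [-0.0019, -0.0001, -1.0]]
force [0.0141, -0.2965, 0.488]
grip_width 1.008
d world [ 0.198   0.2685 -0.1895] d tool [-0.1568 -0.2942  0.1898]schema error: expected keys dx, dy, dz, turn, gripper
```

Every row needs all the keys.

```bash
python3 -m jog '[{"dx":-0.02,"dy":-0.037,"dz":0,"turn":-0.13,"gripper":0.5},{"dx":-0.04,"dy":-0.074,"dz":0,"turn":-0.26,"gripper":0.5},{"dx":-0.06,"dy":-0.11,"dz":0,"turn":-0.39,"gripper":0.5},{"dx":-0.08,"dy":-0.147,"dz":0,"turn":-0.52,"gripper":0.5},{"dx":-0.1,"dy":-0.184,"dz":0,"turn":-0.65,"gripper":0.5},{"dx":-0.12,"dy":-0.221,"dz":0,"turn":-0.78,"gripper":0.5},{"dx":-0.14,"dy":-0.258,"dz":0,"turn":-0.91,"gripper":0.5},{"dx":-0.158,"dy":-0.294,"dz":0,"turn":-1.04,"gripper":0.5},{"dx":-0.158,"dy":-0.294,"dz":0,"turn":-1.04,"gripper":0.5},{"dx":-0.158,"dy":-0.294,"dz":0,"turn":-1.04,"gripper":0.5}]' 10; python3 -c "
from h import *
st();need([.4774,-.3177,.024])"
```

```text
time_s: 1.1
eef_pos: [0.4772, -0.3169, 0.2142]
tool_rot: [[0.996, -0.085, -0.001], [-0.085, -0.996, 0.0], [-0.001, -0.0, -1.0]]
force: [0.3, -0.3, 0.3]
grip_width: 0.499
time_s 1.1
joint_pos [-38.9472, -2.5793, 104.5656, -0.0288, 78.0599, -34.0697]
eef_pos [0.4772, -0.3169, 0.2142]
tool_rot [[0.9964, -0.0849, -0.0009], [-0.0849, -0.9964, 0.0001], [-0.0009, -0.0, -1.0]]
force [0.335, -0.3476, 0.3011]
grip_width 0.4987
d world [ 0.0002 -0.0008 -0.1902] d tool [0.0005 0.0007 0.1902]
```

```bash
python3 -m jog '[{"dx":0,"dy":0,"dz":0.04,"turn":0,"gripper":0.5},{"dx":0,"dy":0,"dz":0.08,"turn":0,"gripper":0.5},{"dx":0,"dy":0,"dz":0.12,"turn":0,"gripper":0.5},{"dx":0,"dy":0,"dz":0.15,"turn":0,"gripper":0.5},{"dx":0,"dy":0,"dz":0.17,"turn":0,"gripper":0.5},{"dx":0,"dy":0,"dz":0.182,"turn":0,"gripper":0.5},{"dx":0,"dy":0,"dz":0.188,"turn":0,"gripper":0.5},{"dx":0,"dy":0,"dz":0.188,"turn":0,"gripper":0.5}]'; python3 -c "
from h import *
t=read_camera('top');crop(t,310,155,400,222,'g1.png');need([.4774,-.3177,.024])"
```

```text
time_s: 1.9
eef_pos: [0.4766, -0.3181, 0.0264]
tool_rot: [[0.996, -0.087, -0.001], [-0.087, -0.996, 0.0], [-0.001, -0.0, -1.0]]
force: [0.0, 0.5, -0.1]
grip_width: 0.502
g1.png scale 8.88888888888889
d world [ 0.0001  0.0007 -0.0033] d tool [ 0.0001 -0.0007  0.0033]
```

View pics/g1.png

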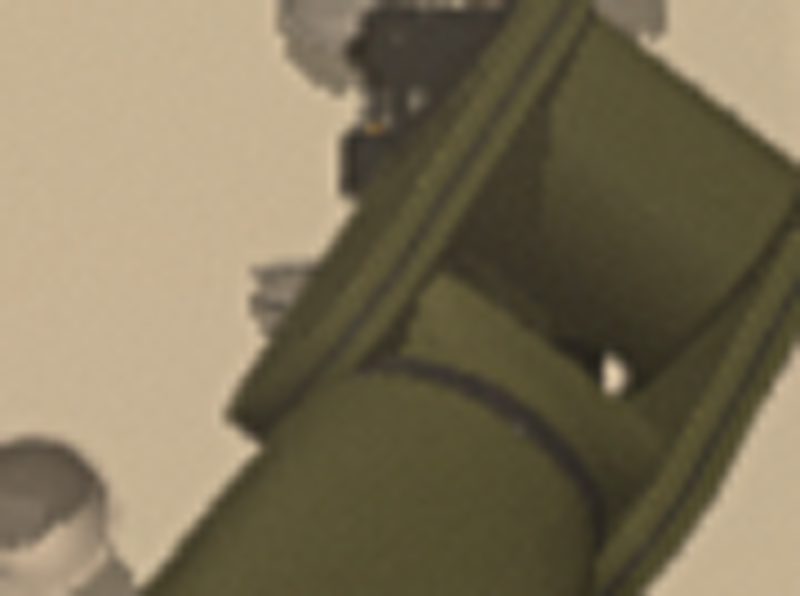

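The arm hides the grasp. Only the tweezer tips show, at (270,290), unmoved. I'll lower 2 mm and close.

```bash
python3 -m jog '[{"dx":0,"dy":0,"dz":0.002,"turn":0,"gripper":0.5},{"dx":0,"dy":0,"dz":0.002,"turn":0,"gripper":0.95},{"dx":0,"dy":0,"dz":0.002,"turn":0,"gripper":0.95},{"dx":0,"dy":0,"dz":0.002,"turn":0,"gripper":0.95},{"dx":0,"dy":0,"dz":0.002,"turn":0,"gripper":0.95},{"dx":0,"dy":0,"dz":0.002,"turn":0,"gripper":0.95},{"dx":0,"dy":0,"dz":0.002,"turn":0,"gripper":0.95},{"dx":0,"dy":0,"dz":0.002,"turn":0,"gripper":0.95}]' 12
```

```text
time_s: 2.75
eef_pos: [0.4773, -0.3177, 0.025]
tool_rot: [[0.996, -0.086, 0.001], [-0.086, -0.996, -0.0], [0.001, 0.0, -1.0]]
force: [-0.6, 0.2, 1.6]
grip_width: 0.203
```

```bash
python3 -m jog '[{"dx":0,"dy":0,"dz":-0.01,"turn":0,"gripper":0.95},{"dx":0,"dy":0,"dz":-0.03,"turn":0,"gripper":0.95},{"dx":0,"dy":0,"dz":-0.06,"turn":0,"gripper":0.95},{"dx":0,"dy":0,"dz":-0.09,"turn":0,"gripper":0.95},{"dx":0,"dy":0,"dz":-0.12,"turn":0,"gripper":0.95},{"dx":0,"dy":0,"dz":-0.15,"turn":0,"gripper":0.95},{"dx":0,"dy":0,"dz":-0.15,"turn":0,"gripper":0.95}]'; python3 -c "
from h import *
st();need([.560,-.0213,.175])"
```

```text
time_s: 3.45
eef_pos: [0.4793, -0.3195, 0.1807]
tool_rot: [[0.996, -0.086, 0.007], [-0.086, -0.996, -0.006], [0.008, 0.006, -1.0]]
force: [1.2, 0.0, -0.0]
grip_width: 0.201
time_s 3.45
joint_pos [-39.0233, -1.1998, 106.4982, -0.0072, 74.1456, -34.0933]
eef_pos [0.4793, -0.3195, 0.1807]
tool_rot [[0.9963, -0.0859, 0.0075], [-0.0859, -0.9963, -0.0062], [0.008, 0.0055, -1.0]]
force [1.2232, 0.0172, -0.0062]
grip_width 0.2014
d world [ 0.0807  0.2982 -0.0057] d tool [ 0.0547 -0.3041  0.0044]
```

```bash
python3 -m jog '[{"dx":0.006,"dy":-0.033,"dz":0,"turn":0.145,"gripper":0.95},{"dx":0.012,"dy":-0.066,"dz":0,"turn":0.29,"gripper":0.95},{"dx":0.018,"dy":-0.1,"dz":0,"turn":0.435,"gripper":0.95},{"dx":0.024,"dy":-0.134,"dz":0,"turn":0.58,"gripper":0.95},{"dx":0.03,"dy":-0.168,"dz":0,"turn":0.725,"gripper":0.95},{"dx":0.036,"dy":-0.202,"dz":0,"turn":0.87,"gripper":0.95},{"dx":0.042,"dy":-0.236,"dz":0,"turn":1.015,"gripper":0.95},{"dx":0.048,"dy":-0.27,"dz":0,"turn":1.16,"gripper":0.95},{"dx":0.055,"dy":-0.303,"dz":0,"turn":1.3,"gripper":0.95},{"dx":0.055,"dy":-0.303,"dz":0,"turn":1.325,"gripper":0.95}]'; python3 -m jog '[{"dx":0,"dy":0,"dz":0,"turn":0,"gripper":0.95},{"dx":0,"dy":0,"dz":0,"turn":0,"gripper":0.95}]'; python3 -c "
from h import *
t=read_camera('top');crop(t,185,110,335,222,'p1.png');s=read_camera('side');crop(s,130,120,330,270,'p1s.png');st();need([.560,-.0213,.035])"
```

```text
time_s: 4.45
eef_pos: [0.5576, -0.0173, 0.1733]
tool_rot: [[0.161, -0.987, -0.002], [-0.987, -0.161, 0.001], [-0.001, 0.002, -1.0]]
force: [0.1, -1.2, -0.2]
grip_width: 0.201
time_s: 4.65
eef_pos: [0.5573, -0.0212, 0.1738]
tool_rot: [[0.16, -0.987, -0.001], [-0.987, -0.16, -0.0], [0.0, 0.001, -1.0]]
force: [0.3, 0.1, -0.2]
grip_width: 0.204
p1.png scale 5.333333333333333
p1s.png scale 4.0
time_s 4.75
joint_pos [-7.7151, -2.8603, 108.747, -0.0128, 74.1534, 73.1765]
eef_pos [0.5575, -0.0215, 0.1743]
tool_rot [[0.1584, -0.9874, -0.0007], [-0.9874, -0.1584, -0.0001], [0.0, 0.0007, -1.0]]
force [0.7009, 0.2456, 0.4189]
grip_width 0.204
d world [ 0.0025  0.0002 -0.1393] d tool [ 0.0002 -0.0026  0.1393]
```

View pics/p1.png

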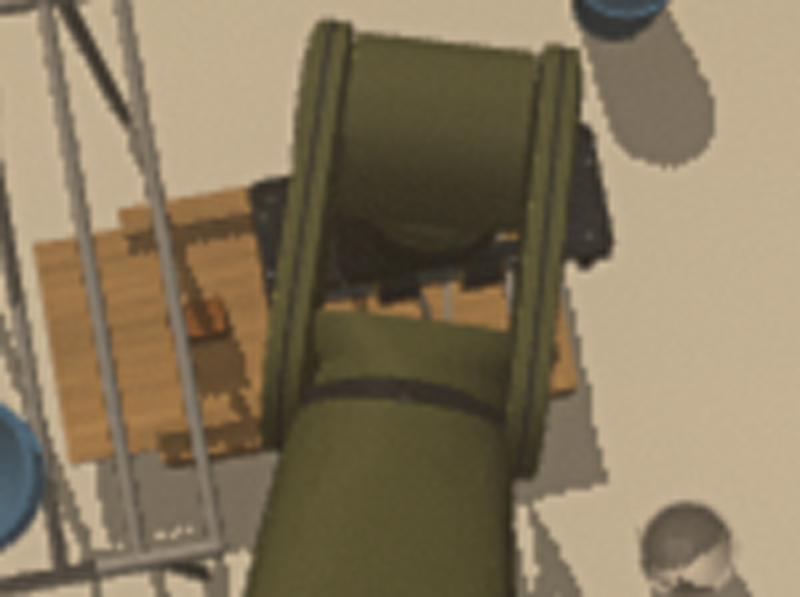

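View pics/p1s.png

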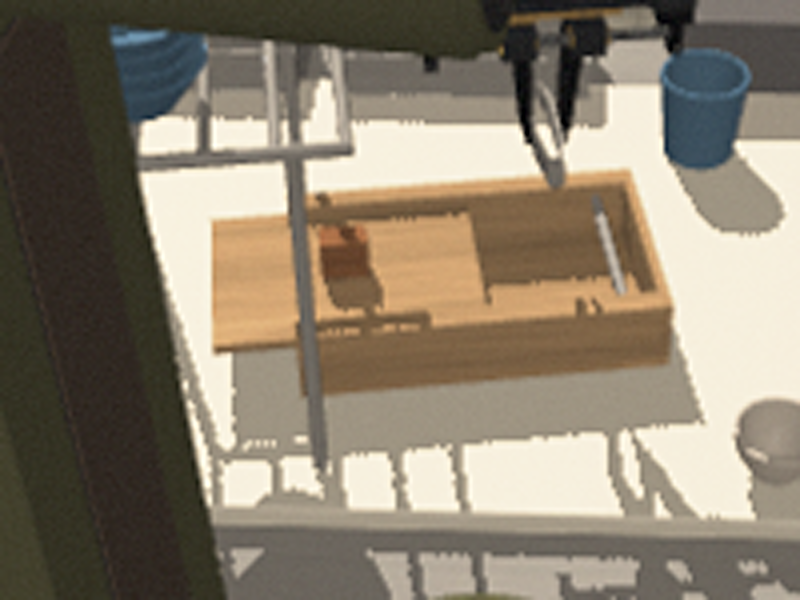

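The side view shows the tweezers held at (550,140), above the open mouth and lined up across it. I'll descend.

```bash
python3 -m jog '[{"dx":0,"dy":-0.0025,"dz":0.03,"turn":0,"gripper":0.95},{"dx":0,"dy":-0.0025,"dz":0.06,"turn":0,"gripper":0.95},{"dx":0,"dy":-0.0025,"dz":0.08,"turn":0,"gripper":0.95},{"dx":0,"dy":-0.0025,"dz":0.095,"turn":0,"gripper":0.95},{"dx":0,"dy":-0.0025,"dz":0.11,"turn":0,"gripper":0.95},{"dx":0,"dy":-0.0025,"dz":0.12,"turn":0,"gripper":0.95},{"dx":0,"dy":-0.0025,"dz":0.129,"turn":0,"gripper":0.95},{"dx":0,"dy":-0.0025,"dz":0.136,"turn":0,"gripper":0.95},{"dx":0,"dy":-0.0025,"dz":0.136,"turn":0,"gripper":0.95}]'; python3 -c "
from h import *
s=read_camera('side');crop(s,130,120,330,270,'p2s.png');need([.560,-.0213,.034])"
```

```text
time_s: 5.65
eef_pos: [0.5599, -0.02, 0.0378]
tool_rot: [[0.159, -0.987, -0.001], [-0.987, -0.159, 0.0], [-0.0, 0.001, -1.0]]
force: [-0.2, -0.3, -0.7]
grip_width: 0.202
p2s.png scale 4.0
d world [-0.0003 -0.0013 -0.0045] d tool [0.0012 0.0005 0.0045]
```

View pics/p2s.png

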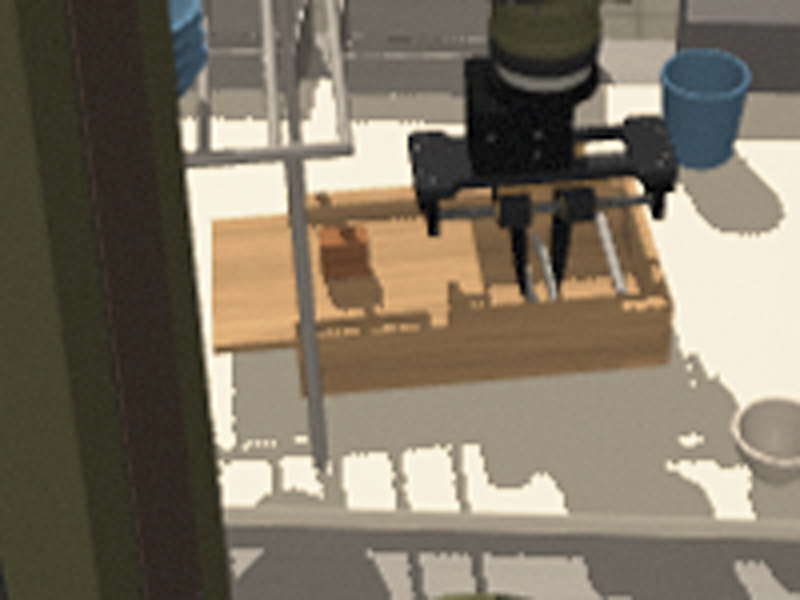

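The tweezers are inside the mouth at (540,270), clear of the lid edge and the ridge. I'll lower 3 mm more, release with a partial opening, then rise.

```bash
python3 -m jog '[{"dx":0,"dy":0,"dz":0.003,"turn":0,"gripper":0.95},{"dx":0,"dy":0,"dz":0.003,"turn":0,"gripper":0.95},{"dx":0,"dy":0,"dz":0.003,"turn":0,"gripper":0.6},{"dx":0,"dy":0,"dz":0.003,"turn":0,"gripper":0.6},{"dx":0,"dy":0,"dz":0.003,"turn":0,"gripper":0.6},{"dx":0,"dy":0,"dz":0.003,"turn":0,"gripper":0.6},{"dx":0,"dy":0,"dz":0.003,"turn":0,"gripper":0.6}]'; python3 -m jog '[{"dx":0,"dy":0,"dz":-0.01,"turn":0,"gripper":0.6},{"dx":0,"dy":0,"dz":-0.03,"turn":0,"gripper":0.6},{"dx":0,"dy":0,"dz":-0.06,"turn":0,"gripper":0.6},{"dx":0,"dy":0,"dz":-0.09,"turn":0,"gripper":0.6},{"dx":0,"dy":0,"dz":-0.12,"turn":0,"gripper":0.6},{"dx":0,"dy":0,"dz":-0.15,"turn":0,"gripper":0.6},{"dx":0,"dy":0,"dz":-0.15,"turn":0,"gripper":0.6}]'; python3 -c "
from h import *
s=read_camera('side');np.savez('side1.npz',**s);crop(s,130,120,330,270,'p3s.png');st()"
```

```text
time_s: 6.4
eef_pos: [0.5604, -0.0201, 0.0357]
tool_rot: [[0.159, -0.987, 0.0], [-0.987, -0.159, -0.0], [0.0, -0.0, -1.0]]
force: [-0.2, 0.2, 0.8]
grip_width: 0.399
time_s: 7.1
eef_pos: [0.5636, -0.0205, 0.1923]
tool_rot: [[0.159, -0.987, 0.011], [-0.987, -0.159, -0.001], [0.003, -0.01, -1.0]]
force: [-0.4, -0.1, 0.1]
grip_width: 0.4
p3s.png scale 4.0
time_s 7.15
joint_pos [-7.536, -3.2025, 107.5905, 0.0013, 75.2447, 73.3051]
eef_pos [0.5621, -0.0203, 0.1893]
tool_rot [[0.1592, -0.9872, 0.0064], [-0.9873, -0.1592, -0.0008], [0.0018, -0.0061, -1.0]]
force [-0.3991, 0.0146, -0.3499]
grip_width 0.3981
```

View pics/p3s.png

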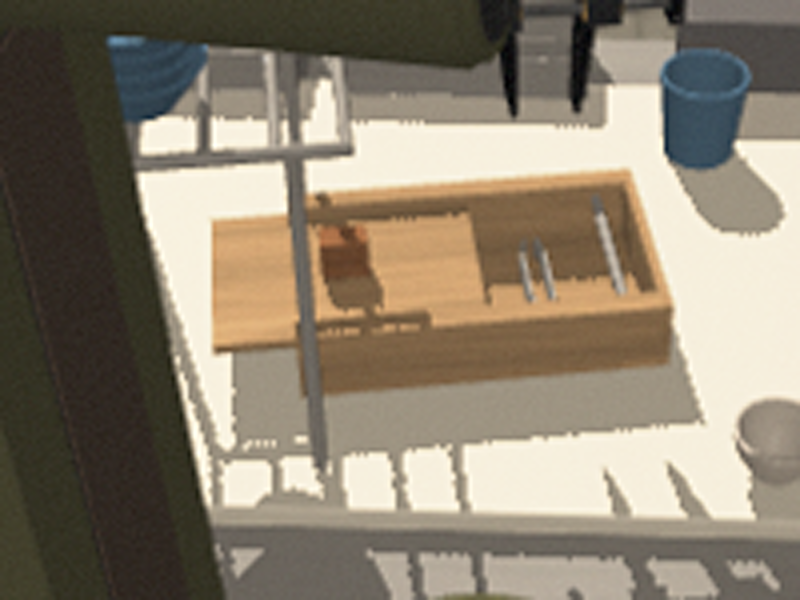

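The tweezers lie flat in the box at (535,272), with the lid still open. The moves can't tilt the tool, so I can't lean under the rack. Instead I'll press lightly on the lid's open front part and drag it until the knob is clear of the rack, then grip the knob. First I'll check how much room the wrist needs beside the rack.

Run:
```python
from h import *
o=np.array([.5566,.0004]);a=np.radians(99.2);ex=np.array([np.cos(a),np.sin(a)]);ey=np.array([-ex[1],ex[0]])
p=bot.get_obs()['eef_pos']; print("tcp",p)
for n in("top","side"):
    c=read_camera(n);W=cloud(c).reshape(-1,3);col=c['color'].reshape(-1,3).astype(int)
    green=(col[:,1]>col[:,0]+15)&(col[:,1]>=col[:,2]-3); dark=col.max(1)<50
    d=W[:,:2]-o; bx=d@ex*1000-(p[:2]-o)@ex*1000; by=d@ey*1000-(p[:2]-o)@ey*1000; h=(W[:,2]-p[2])*1000
    for nm,m in(("green",green),("dark",dark)):
        m=m&(h>0)&(h<500)&(np.abs(by)<150)&(np.abs(bx)<200)
        for lo in range(0,500,40):
            q=m&(h>=lo)&(h<lo+40)
            if q.sum()>15: print(n,nm,lo,q.sum(),"bx",np.percentile(bx[q],[1,99]).round(),"by",np.percentile(by[q],[1,99]).round())
```

```text
tcp [ 0.56212826 -0.02029127  0.18931589]
top dark 80 59 bx [-74.  50.] by [24. 35.]
top dark 160 137 bx [-18.  52.] by [ 6. 39.]
top dark 200 29 bx [-14.  34.] by [20. 39.]
side green 200 19 bx [-32. -19.] by [18. 33.]
side green 280 34 bx [-49. -12.] by [ 40. 148.]
side green 320 126 bx [-54.   3.] by [  5. 150.]
side dark 0 69 bx [-27.  27.] by [-8. 17.]
side dark 40 81 bx [-39.  29.] by [-7. 16.]
side dark 80 379 bx [-86.  27.] by [-21.  39.]
side dark 120 232 bx [-84.  16.] by [-18.  33.]
side dark 160 140 bx [-34.  12.] by [ 9. 41.]
side dark 200 42 bx [-31.  -8.] by [21. 39.]
side dark 280 58 bx [-56.  -4.] by [ 24. 149.]
side dark 320 28 bx [-50.  -8.] by [ 39. 146.]
```

Run:
```python
from h import *
o=np.array([.5566,.0004]);a=np.radians(99.2);ex=np.array([np.cos(a),np.sin(a)]);ey=np.array([-ex[1],ex[0]])
p=bot.get_obs()['eef_pos']
for n in("top","side"):
    c=read_camera(n);W=cloud(c).reshape(-1,3);col=c['color'].reshape(-1,3).astype(int)
    d=W[:,:2]-o; bx=(d-(p[:2]-o))@ex*1000; by=(d-(p[:2]-o))@ey*1000; h=(W[:,2]-p[2])*1000
    m=(h>100)&(h<500)&(np.abs(bx)<110)&(np.abs(by)<160)
    if n=='side': print(col[m][::150])
    for lo in range(100,500,20):
        q=m&(h>=lo)&(h<lo+20)
        if q.sum()>8: print(n,lo,q.sum(),"bx",np.percentile(bx[q],[2,98]).round(),"by",np.percentile(by[q],[2,98]).round())
s=read_camera('side');crop(s,200,0,400,150,'w.png')
```

```text
top 100 260 bx [-87.  91.] by [-32.  35.]
top 120 119 bx [-86.  91.] by [-30.  31.]
top 160 95 bx [11. 52.] by [ 5. 35.]
top 180 60 bx [-20.  47.] by [10. 37.]
top 200 24 bx [-15.  35.] by [16. 37.]
top 220 31 bx [-13.  33.] by [20. 37.]
top 240 44 bx [-12.  34.] by [23. 38.]
top 260 21 bx [-42.  60.] by [-7. 79.]
top 280 98 bx [-43.  63.] by [-46.  85.]
top 300 415 bx [-54.  57.] by [-47.  59.]
top 320 1258 bx [-53.  61.] by [-35. 123.]
top 340 1235 bx [-37.  90.] by [ 15. 146.]
top 360 822 bx [ 7. 92.] by [ 95. 157.]
top 380 240 bx [26. 89.] by [140. 160.]
[[ 88 121 131]
 [ 74 110 114]
 [ 34  49  50]
 [ 34  40  42]
 [ 30  42  46]
 [105 112 119]
 [ 15  11  13]
 [ 51  49  50]
 [ 46  77  99]
 [ 48  46  49]
 [ 32  28  31]
 [ 29  27  27]]
side 100 342 bx [-89.  20.] by [-24.  37.]
side 120 314 bx [-90.  16.] by [-27.  33.]
side 140 93 bx [-17.  12.] by [13. 27.]
side 160 60 bx [-18.  12.] by [23. 37.]
side 180 148 bx [-37.  10.] by [ 1. 39.]
side 200 58 bx [-35.  -8.] by [12. 36.]
side 220 25 bx [-34. -20.] by [12. 32.]
side 260 29 bx [-62. -33.] by [ 4. 89.]
side 280 79 bx [-64.  -5.] by [ -4. 149.]
side 300 113 bx [-61.  -4.] by [  5. 156.]
side 320 212 bx [-56.   2.] by [ -7. 156.]
side 340 187 bx [-45.  -6.] by [ 35. 150.]
side 360 13 bx [-22. -11.] by [112. 126.]
w.png scale 4.0
```

View pics/w.png

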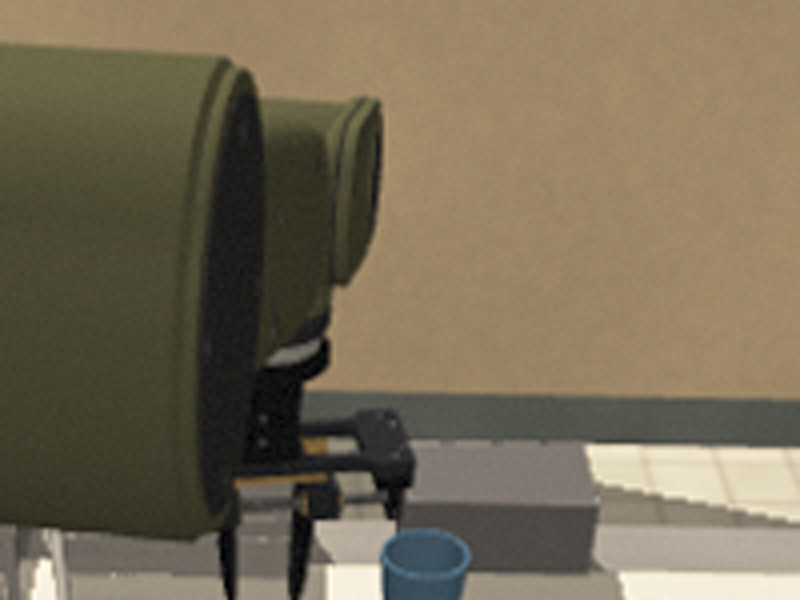

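Run:
```python
from h import *
o=np.array([.5566,.0004]);a=np.radians(99.2);ex=np.array([np.cos(a),np.sin(a)]);ey=np.array([-ex[1],ex[0]])
t=dict(np.load('top0.npz'));W=cloud(t)
for nm,(u0,v0,u1,v1) in dict(blue=(155,178,196,218),white=(143,108,188,150)).items():
    w=W[v0:v1,u0:u1].reshape(-1,3);w=w[(w[:,2]>.3)];d=w[:,:2]-o
    print(nm,len(w),"zmax",np.percentile(w[:,2],98),"bx",np.percentile(d@ex*1000,[1,99]),"by",np.percentile(d@ey*1000,[1,99]))
```

```text
blue 911 zmax 0.35172174675578094 bx [193.67890018 272.63207301] by [ 55.59090943 135.08818204]
white 1197 zmax 0.3397936083440586 bx [186.75145973 280.64006311] by [-141.19773084  -46.75477649]
```

There's room. With the TCP at box x≈42 and z≈0.067, the wrist reaches only x≈80 at the bar's height, and the bar is at 115. I'll turn in place so the jaws lie along box y, close them, then move over the lid.

```bash
python3 -m jog '[{"dx":0,"dy":0,"dz":0,"turn":-0.145,"gripper":1},{"dx":0,"dy":0,"dz":0,"turn":-0.29,"gripper":1},{"dx":0,"dy":0,"dz":0,"turn":-0.435,"gripper":1},{"dx":0,"dy":0,"dz":0,"turn":-0.58,"gripper":1},{"dx":0,"dy":0,"dz":0,"turn":-0.725,"gripper":1},{"dx":0,"dy":0,"dz":0,"turn":-0.87,"gripper":1},{"dx":0,"dy":0,"dz":0,"turn":-1.015,"gripper":1},{"dx":0,"dy":0,"dz":0,"turn":-1.16,"gripper":1},{"dx":0,"dy":0,"dz":0,"turn":-1.3,"gripper":1},{"dx":0,"dy":0,"dz":0,"turn":-1.44,"gripper":1}]'; python3 -m jog '[{"dx":0,"dy":0,"dz":0,"turn":-0.131,"gripper":1},{"dx":0,"dy":0,"dz":0,"turn":-0.131,"gripper":1},{"dx":0,"dy":0,"dz":0,"turn":-0.131,"gripper":1}]';python3 -c "
from h import *
st();need([.5499,.0419,.1])"
```

```text
time_s: 8.4
eef_pos: [0.5596, -0.02, 0.184]
tool_rot: [[0.999, 0.035, -0.003], [0.035, -0.999, 0.0], [-0.003, -0.0, -1.0]]
force: [0.8, 0.7, 1.0]
grip_width: 0.004
time_s: 8.7
eef_pos: [0.5599, -0.02, 0.1846]
tool_rot: [[0.988, 0.157, -0.002], [0.157, -0.988, 0.0], [-0.002, -0.001, -1.0]]
force: [-0.5, 0.3, -0.7]
grip_width: 0.004
time_s 8.7
joint_pos [-7.5384, -2.9849, 107.8415, 0.0018, 75.2429, -16.5485]
eef_pos [0.5599, -0.02, 0.1846]
tool_rot [[0.9877, 0.1566, -0.0017], [0.1566, -0.9877, 0.0003], [-0.0017, -0.0005, -1.0]]
force [-0.5405, 0.3324, -0.6926]
grip_width 0.0043
d world [-0.01    0.0619 -0.0846] d tool [-0.     -0.0627  0.0847]
```

```bash
python3 -m jog '[{"dx":0,"dy":-0.02,"dz":0.02,"turn":0.005,"gripper":1},{"dx":0,"dy":-0.04,"dz":0.04,"turn":0.005,"gripper":1},{"dx":0,"dy":-0.055,"dz":0.06,"turn":0.005,"gripper":1},{"dx":0,"dy":-0.063,"dz":0.075,"turn":0.005,"gripper":1},{"dx":0,"dy":-0.063,"dz":0.09,"turn":0.005,"gripper":1},{"dx":0,"dy":-0.063,"dz":0.1,"turn":0.005,"gripper":1},{"dx":0,"dy":-0.063,"dz":0.108,"turn":0.005,"gripper":1},{"dx":0,"dy":-0.063,"dz":0.11,"turn":0.005,"gripper":1},{"dx":0,"dy":-0.063,"dz":0.11,"turn":0.005,"gripper":1}]';python3 -c "
from h import *
s=read_camera('side');crop(s,130,60,330,210,'l1.png');t=read_camera('top');crop(t,150,100,330,235,'l1t.png');st()"
```

```text
time_s: 9.6
eef_pos: [0.5505, 0.0417, 0.0757]
tool_rot: [[0.988, 0.154, 0.0], [0.154, -0.988, -0.0], [0.0, 0.0, -1.0]]
force: [-0.1, 0.5, 0.3]
grip_width: 0.006
l1.png scale 4.0
l1t.png scale 4.444444444444445
time_s 9.7
joint_pos [-1.2246, 2.1507, 113.8303, 0.0028, 63.9426, -10.0756]
eef_pos [0.551, 0.0418, 0.0764]
tool_rot [[0.9881, 0.1538, 0.0013], [0.1538, -0.9881, 0.0], [0.0013, 0.0002, -1.0]]
force [-1.1468, -0.1928, 0.1125]
grip_width 0.0054
```

View pics/l1.png

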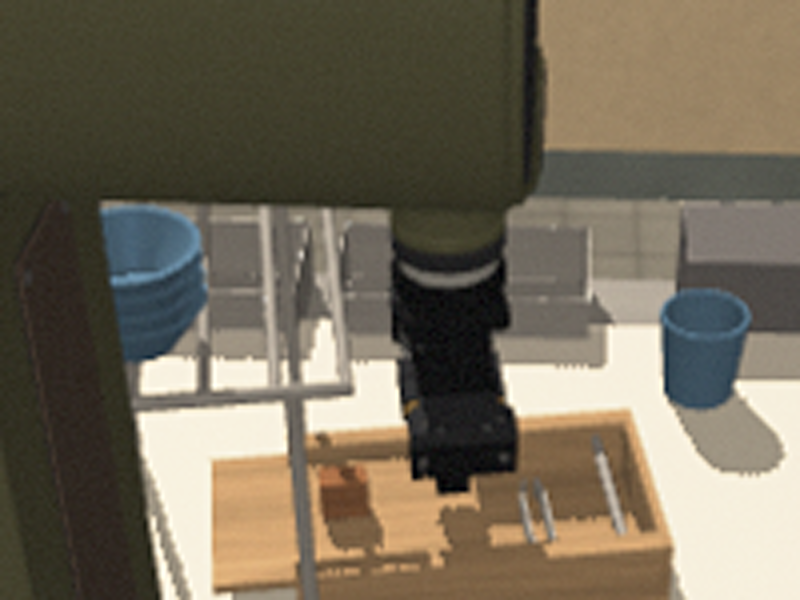

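View pics/l1t.png

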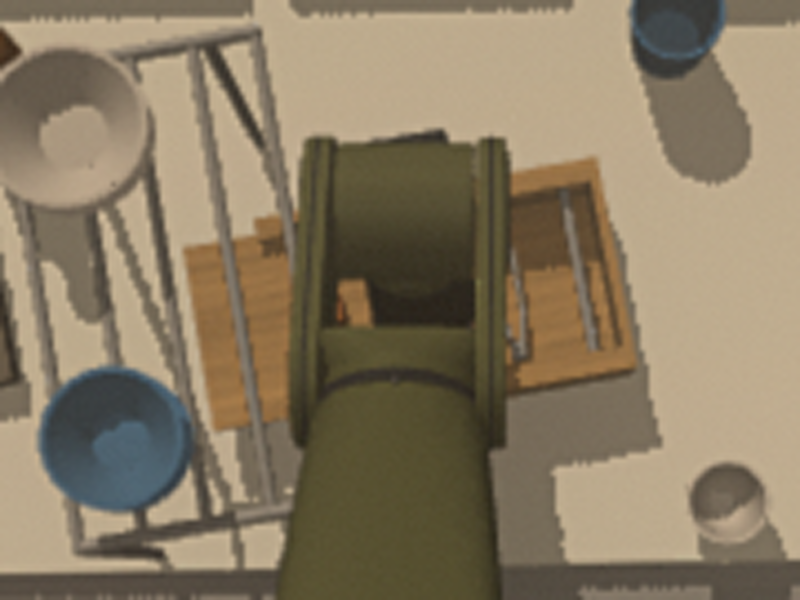

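The finger is over the lid's front part at (450,490) in the side view, and the wrist is clear of the rack. I'll press down in small steps.

```bash
python3 -m jog '[{"dx":0,"dy":0,"dz":0.003,"turn":0,"gripper":1},{"dx":0,"dy":0,"dz":0.006,"turn":0,"gripper":1},{"dx":0,"dy":0,"dz":0.008,"turn":0,"gripper":1},{"dx":0,"dy":0,"dz":0.009,"turn":0,"gripper":1},{"dx":0,"dy":0,"dz":0.009,"turn":0,"gripper":1}]'; python3 -m jog '[{"dx":0,"dy":0,"dz":0.001,"turn":0,"gripper":1},{"dx":0,"dy":0,"dz":0.001,"turn":0,"gripper":1}]'; python3 -m jog '[{"dx":0,"dy":0,"dz":0.001,"turn":0,"gripper":1},{"dx":0,"dy":0,"dz":0.001,"turn":0,"gripper":1}]'
```

```text
time_s: 10.2
eef_pos: [0.5502, 0.0421, 0.0665]
tool_rot: [[0.988, 0.154, -0.0], [0.154, -0.988, 0.0], [-0.0, -0.0, -1.0]]
force: [0.7, -0.2, 0.1]
grip_width: 0.006
time_s: 10.4
eef_pos: [0.5504, 0.0422, 0.0663]
tool_rot: [[0.988, 0.154, 0.0], [0.154, -0.988, -0.0], [0.0, 0.0, -1.0]]
force: [-1.6, -0.0, 3.1]
grip_width: 0.007
time_s: 10.6
eef_pos: [0.5505, 0.0421, 0.0662]
tool_rot: [[0.988, 0.154, -0.0], [0.154, -0.988, -0.0], [-0.0, -0.0, -1.0]]
force: [-5.0, -0.1, 9.0]
grip_width: 0.007
```

About 6 N/mm, now pressing 9 N. I'll try dragging 10 mm.

```bash
python3 -m jog '[{"dx":0,"dy":0.002,"dz":0.0,"turn":0,"gripper":1},{"dx":0,"dy":0.004,"dz":0.0,"turn":0,"gripper":1},{"dx":0,"dy":0.006,"dz":0.0,"turn":0,"gripper":1},{"dx":0,"dy":0.008,"dz":0.0,"turn":0,"gripper":1},{"dx":0,"dy":0.010,"dz":0.0,"turn":0,"gripper":1},{"dx":0,"dy":0.010,"dz":0.0,"turn":0,"gripper":1}]';python3 -c "
from h import *
s=read_camera('side');crop(s,130,60,330,210,'l2.png')"
```

```text
time_s: 11.2
eef_pos: [0.5532, 0.0332, 0.0663]
tool_rot: [[0.988, 0.154, 0.003], [0.154, -0.988, 0.002], [0.003, -0.002, -1.0]]
force: [-0.2, 3.5, 7.6]
grip_width: 0.001
l2.png scale 4.0
```

View pics/l2.png

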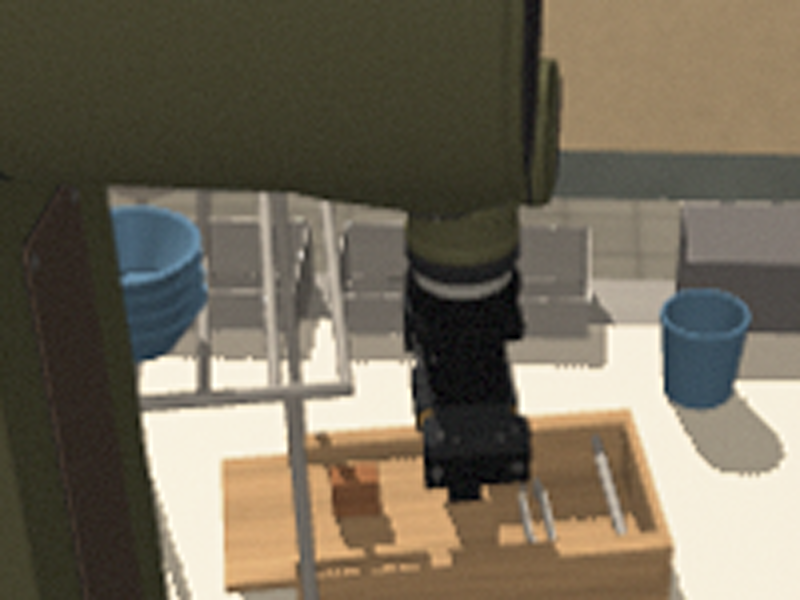

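The lid followed: its tail edge went from 213 to 223 and the knob moved likewise. I'll keep dragging, checking between calls.

```bash
python3 -m jog '[{"dx":0,"dy":0.003,"dz":0.0,"turn":0,"gripper":1},{"dx":0,"dy":0.006,"dz":0.0,"turn":0,"gripper":1},{"dx":0,"dy":0.009,"dz":0.0,"turn":0,"gripper":1},{"dx":0,"dy":0.012,"dz":0.0,"turn":0,"gripper":1},{"dx":0,"dy":0.015,"dz":0.0,"turn":0,"gripper":1},{"dx":0,"dy":0.018,"dz":0.0,"turn":0,"gripper":1},{"dx":0,"dy":0.021,"dz":0.0,"turn":0,"gripper":1},{"dx":0,"dy":0.024,"dz":0.0,"turn":0,"gripper":1},{"dx":0,"dy":0.027,"dz":0.0,"turn":0,"gripper":1},{"dx":0,"dy":0.03,"dz":0.0,"turn":0,"gripper":1}]'; python3 -m jog '[{"dx":0,"dy":0.003,"dz":0.0,"turn":0,"gripper":1},{"dx":0,"dy":0.006,"dz":0.0,"turn":0,"gripper":1},{"dx":0,"dy":0.009,"dz":0.0,"turn":0,"gripper":1},{"dx":0,"dy":0.012,"dz":0.0,"turn":0,"gripper":1},{"dx":0,"dy":0.015,"dz":0.0,"turn":0,"gripper":1},{"dx":0,"dy":0.018,"dz":0.0,"turn":0,"gripper":1},{"dx":0,"dy":0.021,"dz":0.0,"turn":0,"gripper":1},{"dx":0,"dy":0.024,"dz":0.0,"turn":0,"gripper":1},{"dx":0,"dy":0.027,"dz":0.0,"turn":0,"gripper":1},{"dx":0,"dy":0.03,"dz":0.0,"turn":0,"gripper":1}]';python3 -c "
from h import *
s=read_camera('side');crop(s,130,60,330,210,'l3.png')"
```

```text
time_s: 12.25
eef_pos: [0.5571, 0.0027, 0.0652]
tool_rot: [[0.988, 0.155, 0.001], [0.155, -0.988, -0.0], [0.001, 0.0, -1.0]]
force: [0.9, -0.3, 0.9]
grip_width: 0.002
time_s: 13.25
eef_pos: [0.5612, -0.0273, 0.0647]
tool_rot: [[0.988, 0.154, 0.0], [0.154, -0.988, -0.0], [0.0, 0.0, -1.0]]
force: [-0.8, 0.2, 0.3]
grip_width: 0.006
l3.png scale 4.0
```

View pics/l3.png

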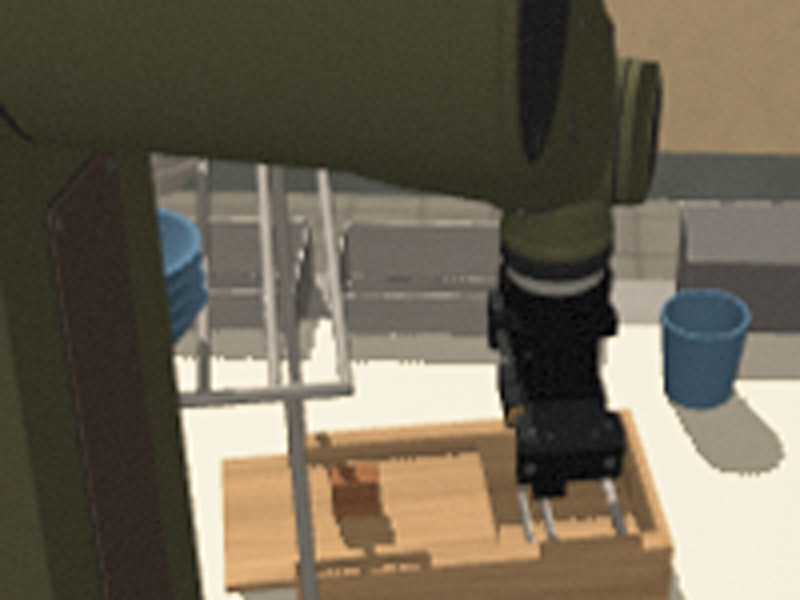

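The lid moved about 10 mm, to knob x≈111. Then the finger slipped off the front edge, and it is now free over the opening. I'll lift, go back over the lid, and press harder, about 20 N.

```bash
python3 -m jog '[{"dx":0,"dy":0,"dz":-0.01,"turn":0,"gripper":1},{"dx":0,"dy":0,"dz":-0.015,"turn":0,"gripper":1},{"dx":0,"dy":-0.025,"dz":-0.015,"turn":0,"gripper":1},{"dx":0,"dy":-0.05,"dz":-0.015,"turn":0,"gripper":1},{"dx":0,"dy":-0.073,"dz":-0.015,"turn":0,"gripper":1},{"dx":0,"dy":-0.073,"dz":-0.01,"turn":0,"gripper":1},{"dx":0,"dy":-0.073,"dz":-0.005,"turn":0,"gripper":1},{"dx":0,"dy":-0.073,"dz":-0.001,"turn":0,"gripper":1},{"dx":0,"dy":-0.073,"dz":0.001,"turn":0,"gripper":1},{"dx":0,"dy":-0.073,"dz":0.002,"turn":0,"gripper":1}]'; python3 -m jog '[{"dx":0,"dy":0,"dz":0,"turn":0,"gripper":1},{"dx":0,"dy":0,"dz":0,"turn":0,"gripper":1}]';python3 -m jog '[{"dx":0,"dy":0.002,"dz":0.0,"turn":0,"gripper":1},{"dx":0,"dy":0.004,"dz":0.0,"turn":0,"gripper":1},{"dx":0,"dy":0.006,"dz":0.0,"turn":0,"gripper":1}]';python3 -m jog '[{"dx":0,"dy":0.002,"dz":0.0,"turn":0,"gripper":1},{"dx":0,"dy":0.004,"dz":0.0,"turn":0,"gripper":1}]'
```

```text
time_s: 14.3
eef_pos: [0.55, 0.0445, 0.0661]
tool_rot: [[0.988, 0.153, -0.002], [0.153, -0.988, 0.001], [-0.002, -0.001, -1.0]]
force: [-13.3, 1.9, 25.1]
grip_width: 0.002
time_s: 14.5
eef_pos: [0.55, 0.0446, 0.0662]
tool_rot: [[0.988, 0.153, -0.002], [0.153, -0.988, 0.001], [-0.002, -0.001, -1.0]]
force: [-10.1, 1.7, 20.7]
grip_width: 0.003
time_s: 14.8
eef_pos: [0.5524, 0.0409, 0.0662]
tool_rot: [[0.988, 0.152, 0.003], [0.152, -0.988, 0.006], [0.003, -0.005, -1.0]]
force: [-4.8, 10.3, 14.7]
grip_width: 0.006
time_s: 15.0
eef_pos: [0.5536, 0.0369, 0.0662]
tool_rot: [[0.988, 0.152, 0.004], [0.152, -0.988, 0.006], [0.005, -0.005, -1.0]]
force: [-3.8, 9.8, 13.8]
grip_width: 0.008
```

```bash
python3 -c "
from h import *
s=read_camera('side');crop(s,130,60,330,210,'l4.png')"
```

```text
l4.png scale 4.0
```

View pics/l4.png

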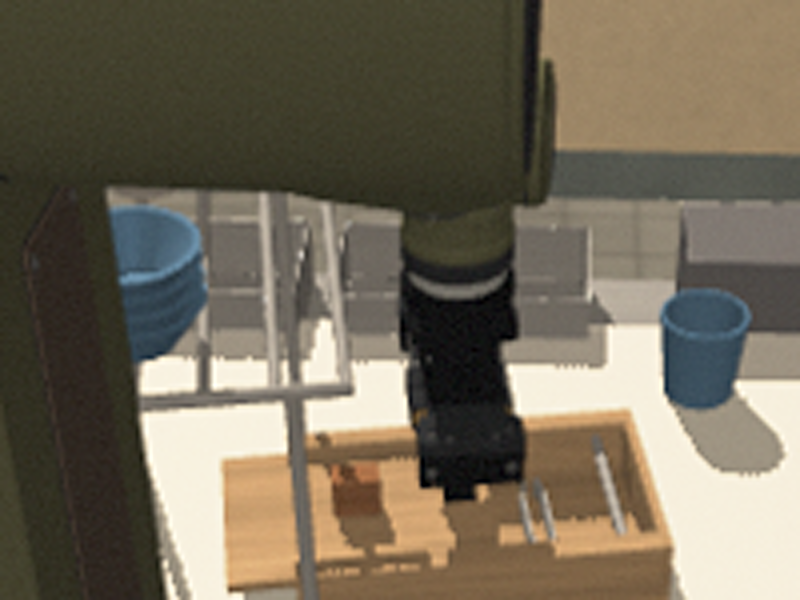

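The tail edge is still at 223, so the finger slid on the lid again. Pressing also produced a sideways load of up to 13 N on the tool, which jams the lid against its groove wall. I'll go back, press near 28 N with the sideways load nulled, and drag slowly.

```bash
python3 -m jog '[{"dx":0,"dy":0,"dz":-0.008,"turn":0,"gripper":1},{"dx":0,"dy":0,"dz":-0.012,"turn":0,"gripper":1},{"dx":0,"dy":-0.01,"dz":-0.012,"turn":0,"gripper":1},{"dx":0,"dy":-0.018,"dz":-0.012,"turn":0,"gripper":1},{"dx":0,"dy":-0.018,"dz":-0.008,"turn":0,"gripper":1},{"dx":0,"dy":-0.018,"dz":-0.004,"turn":0,"gripper":1},{"dx":0,"dy":-0.018,"dz":-0.001,"turn":0,"gripper":1},{"dx":-0.001,"dy":-0.018,"dz":0.0,"turn":0,"gripper":1},{"dx":-0.0015,"dy":-0.018,"dz":0.001,"turn":0,"gripper":1},{"dx":-0.0015,"dy":-0.018,"dz":0.001,"turn":0,"gripper":1}]'; python3 -m jog '[{"dx":-0.0005,"dy":0,"dz":0,"turn":0,"gripper":1},{"dx":-0.001,"dy":0,"dz":0,"turn":0,"gripper":1}]'
```

```text
time_s: 16.05
eef_pos: [0.5483, 0.0533, 0.0662]
tool_rot: [[0.988, 0.154, 0.001], [0.154, -0.988, 0.001], [0.001, -0.001, -1.0]]
force: [-11.2, 1.7, 24.8]
grip_width: 0.005
time_s: 16.25
eef_pos: [0.5482, 0.0533, 0.0662]
tool_rot: [[0.988, 0.154, 0.003], [0.154, -0.988, 0.001], [0.004, -0.001, -1.0]]
force: [-6.4, 3.2, 20.2]
grip_width: 0.004
```

```bash
python3 -m jog '[{"dx":-0.001,"dy":0,"dz":0.001,"turn":0,"gripper":1},{"dx":-0.002,"dy":0,"dz":0.002,"turn":0,"gripper":1}]';python3 -m jog '[{"dx":0,"dy":0.001,"dz":0.0005,"turn":0,"gripper":1},{"dx":0,"dy":0.002,"dz":0.0005,"turn":0,"gripper":1},{"dx":0,"dy":0.003,"dz":0.0005,"turn":0,"gripper":1}]';python3 -m jog '[{"dx":0,"dy":0.001,"dz":0,"turn":0,"gripper":1},{"dx":0,"dy":0.002,"dz":0,"turn":0,"gripper":1},{"dx":0,"dy":0.003,"dz":0,"turn":0,"gripper":1},{"dx":0,"dy":0.004,"dz":0,"turn":0,"gripper":1}]'
python3 -c "
from h import *
s=read_camera('side');crop(s,130,60,330,210,'l5.png')"
```

```text
time_s: 16.45
eef_pos: [0.5482, 0.0533, 0.0661]
tool_rot: [[0.988, 0.154, 0.008], [0.154, -0.988, 0.002], [0.008, -0.001, -1.0]]
force: [-6.2, 3.4, 29.3]
grip_width: 0.003
time_s: 16.75
eef_pos: [0.5482, 0.0531, 0.0661]
tool_rot: [[0.988, 0.153, 0.007], [0.153, -0.988, 0.008], [0.008, -0.007, -1.0]]
force: [-9.8, 14.6, 30.3]
grip_width: 0.005
time_s: 17.15
eef_pos: [0.5487, 0.051, 0.0661]
tool_rot: [[0.988, 0.153, 0.006], [0.153, -0.988, 0.012], [0.008, -0.01, -1.0]]
force: [-9.0, 20.2, 30.1]
grip_width: 0.005
l5.png scale 4.0
```

View pics/l5.png

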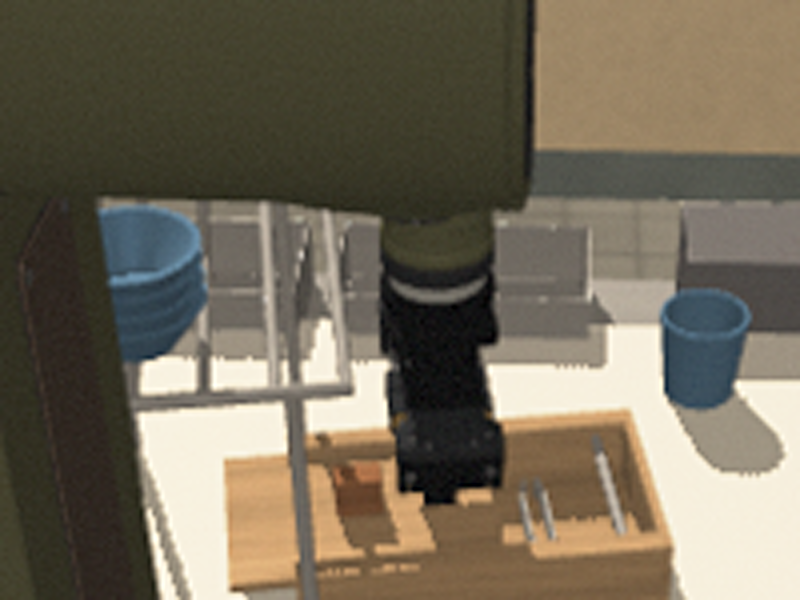

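The tail moved from 223 to about 226, so the lid is now moving with the finger. The sideways force is still -9 N, so I'll null it more and keep going.

```bash
python3 -m jog '[{"dx":-0.001,"dy":0.001,"dz":0.0005,"turn":0,"gripper":1},{"dx":-0.002,"dy":0.002,"dz":0.0005,"turn":0,"gripper":1},{"dx":-0.002,"dy":0.003,"dz":0.0005,"turn":0,"gripper":1}]';python3 -m jog '[{"dx":0,"dy":0.001,"dz":0,"turn":0,"gripper":1},{"dx":0,"dy":0.002,"dz":0,"turn":0,"gripper":1},{"dx":0,"dy":0.003,"dz":0,"turn":0,"gripper":1},{"dx":0,"dy":0.004,"dz":0,"turn":0,"gripper":1},{"dx":0,"dy":0.005,"dz":0,"turn":0,"gripper":1},{"dx":0,"dy":0.006,"dz":0,"turn":0,"gripper":1}]'
python3 -c "
from h import *
s=read_camera('side');crop(s,130,60,330,210,'l6.png')"
```

```text
time_s: 17.5
eef_pos: [0.5493, 0.0466, 0.0661]
tool_rot: [[0.988, 0.153, 0.012], [0.153, -0.988, 0.009], [0.013, -0.007, -1.0]]
force: [-3.7, 15.3, 26.8]
grip_width: 0.005
time_s: 18.1
eef_pos: [0.5502, 0.0406, 0.0661]
tool_rot: [[0.988, 0.153, 0.012], [0.153, -0.988, 0.009], [0.013, -0.007, -1.0]]
force: [-3.7, 16.7, 27.6]
grip_width: 0.006
l6.png scale 4.0
```

View pics/l6.png

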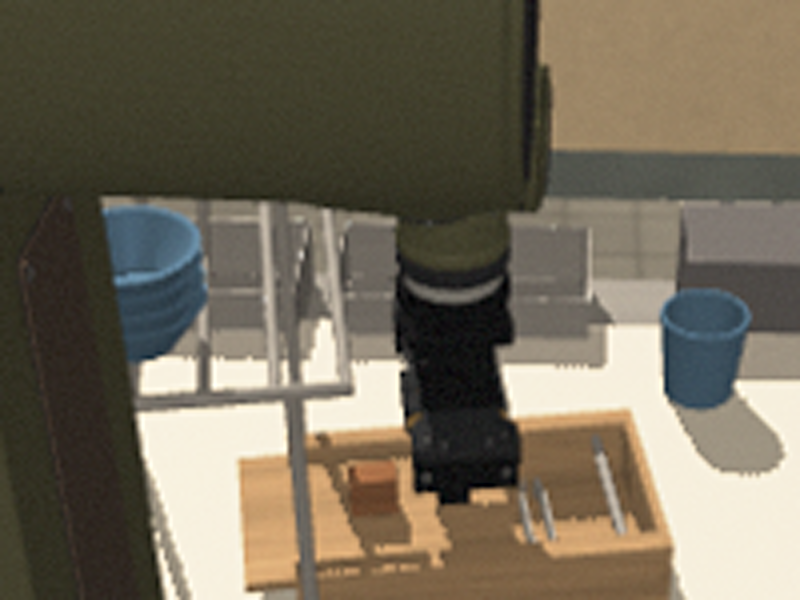

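The lid now follows steadily, with the tail at 239. Continuing.

```bash
python3 -m jog '[{"dx":0,"dy":0.001,"dz":0,"turn":0,"gripper":1},{"dx":0,"dy":0.0025,"dz":0,"turn":0,"gripper":1},{"dx":0,"dy":0.004,"dz":0,"turn":0,"gripper":1},{"dx":0,"dy":0.0055,"dz":0,"turn":0,"gripper":1},{"dx":0,"dy":0.007,"dz":0,"turn":0,"gripper":1},{"dx":0,"dy":0.0085,"dz":0,"turn":0,"gripper":1},{"dx":0,"dy":0.01,"dz":0,"turn":0,"gripper":1},{"dx":0,"dy":0.0115,"dz":0,"turn":0,"gripper":1},{"dx":0,"dy":0.013,"dz":0,"turn":0,"gripper":1},{"dx":0,"dy":0.0145,"dz":0,"turn":0,"gripper":1}]'; python3 -m jog '[{"dx":0,"dy":0.0015,"dz":0,"turn":0,"gripper":1},{"dx":0,"dy":0.003,"dz":0,"turn":0,"gripper":1},{"dx":0,"dy":0.0045,"dz":0,"turn":0,"gripper":1},{"dx":0,"dy":0.006,"dz":0,"turn":0,"gripper":1},{"dx":0,"dy":0.0075,"dz":0,"turn":0,"gripper":1},{"dx":0,"dy":0.009,"dz":0,"turn":0,"gripper":1},{"dx":0,"dy":0.0105,"dz":0,"turn":0,"gripper":1},{"dx":0,"dy":0.012,"dz":0,"turn":0,"gripper":1},{"dx":0,"dy":0.0135,"dz":0,"turn":0,"gripper":1},{"dx":0,"dy":0.015,"dz":0,"turn":0,"gripper":1}]'
python3 -c "
from h import *
s=read_camera('side');crop(s,130,60,330,210,'l7.png')"
```

```text
time_s: 19.15
eef_pos: [0.5525, 0.0261, 0.0661]
tool_rot: [[0.988, 0.153, 0.012], [0.153, -0.988, 0.009], [0.013, -0.007, -1.0]]
force: [-3.2, 15.3, 27.2]
grip_width: 0.004
time_s: 20.15
eef_pos: [0.555, 0.011, 0.0661]
tool_rot: [[0.988, 0.153, 0.012], [0.153, -0.988, 0.008], [0.013, -0.006, -1.0]]
force: [-2.7, 16.0, 26.9]
grip_width: -0.001
l7.png scale 4.0
```

View pics/l7.png

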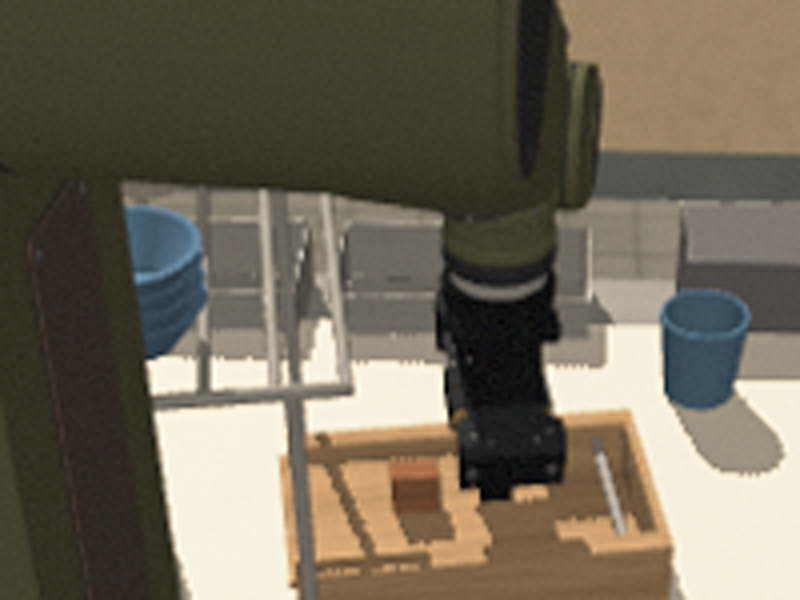

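Working well; the knob is now at (415,485). I'll go another 25 mm, which stops short of the ridge.

```bash
python3 -m jog '[{"dx":0,"dy":0.0015,"dz":0,"turn":0,"gripper":1},{"dx":0,"dy":0.003,"dz":0,"turn":0,"gripper":1},{"dx":0,"dy":0.0045,"dz":0,"turn":0,"gripper":1},{"dx":0,"dy":0.006,"dz":0,"turn":0,"gripper":1},{"dx":0,"dy":0.0075,"dz":0,"turn":0,"gripper":1},{"dx":0,"dy":0.009,"dz":0,"turn":0,"gripper":1},{"dx":0,"dy":0.0105,"dz":0,"turn":0,"gripper":1},{"dx":0,"dy":0.012,"dz":0,"turn":0,"gripper":1},{"dx":0,"dy":0.0135,"dz":0,"turn":0,"gripper":1},{"dx":0,"dy":0.015,"dz":0,"turn":0,"gripper":1}]'; python3 -m jog '[{"dx":0,"dy":0.0015,"dz":0,"turn":0,"gripper":1},{"dx":0,"dy":0.003,"dz":0,"turn":0,"gripper":1},{"dx":0,"dy":0.0045,"dz":0,"turn":0,"gripper":1},{"dx":0,"dy":0.006,"dz":0,"turn":0,"gripper":1},{"dx":0,"dy":0.0075,"dz":0,"turn":0,"gripper":1},{"dx":0,"dy":0.009,"dz":0,"turn":0,"gripper":1},{"dx":0,"dy":0.01,"dz":0,"turn":0,"gripper":1},{"dx":0,"dy":0.01,"dz":0,"turn":0,"gripper":1}]'
python3 -m jog '[{"dx":0,"dy":0,"dz":-0.004,"turn":0,"gripper":1},{"dx":0,"dy":0,"dz":-0.02,"turn":0,"gripper":1},{"dx":0,"dy":0,"dz":-0.04,"turn":0,"gripper":1},{"dx":0,"dy":0,"dz":-0.06,"turn":0,"gripper":0.5},{"dx":0,"dy":0,"dz":-0.07,"turn":0,"gripper":0.5},{"dx":0,"dy":0,"dz":-0.07,"turn":0,"gripper":0.5}]'
python3 -c "
from h import *
s=read_camera('side');crop(s,130,60,330,210,'l8.png');np.savez('side2.npz',**s);t=read_camera('top');np.savez('top2.npz',**t);crop(t,185,110,305,200,'l8t.png');st()"
```

```text
time_s: 21.2
eef_pos: [0.5574, -0.0039, 0.0661]
tool_rot: [[0.988, 0.153, 0.012], [0.153, -0.988, 0.008], [0.013, -0.006, -1.0]]
force: [-2.7, 15.9, 26.9]
grip_width: 0.008
time_s: 22.0
eef_pos: [0.5589, -0.014, 0.0661]
tool_rot: [[0.988, 0.153, 0.012], [0.153, -0.988, 0.007], [0.013, -0.005, -1.0]]
force: [-2.7, 15.3, 27.5]
grip_width: 0.008
time_s: 22.6
eef_pos: [0.5539, -0.018, 0.1302]
tool_rot: [[0.988, 0.154, 0.003], [0.154, -0.988, -0.001], [0.002, 0.001, -1.0]]
force: [-0.2, -0.9, -0.8]
grip_width: 0.203
l8.png scale 4.0
l8t.png scale 6.666666666666667
time_s 22.7
joint_pos [-7.403, -1.0607, 111.6716, -0.0079, 69.4614, -16.2723]
eef_pos [0.5525, -0.0178, 0.1278]
tool_rot [[0.988, 0.1542, -0.0013], [0.1542, -0.988, 0.0], [-0.0012, -0.0002, -1.0]]
force [-0.0276, 0.2145, -0.0874]
grip_width 0.285
```

View pics/l8.png

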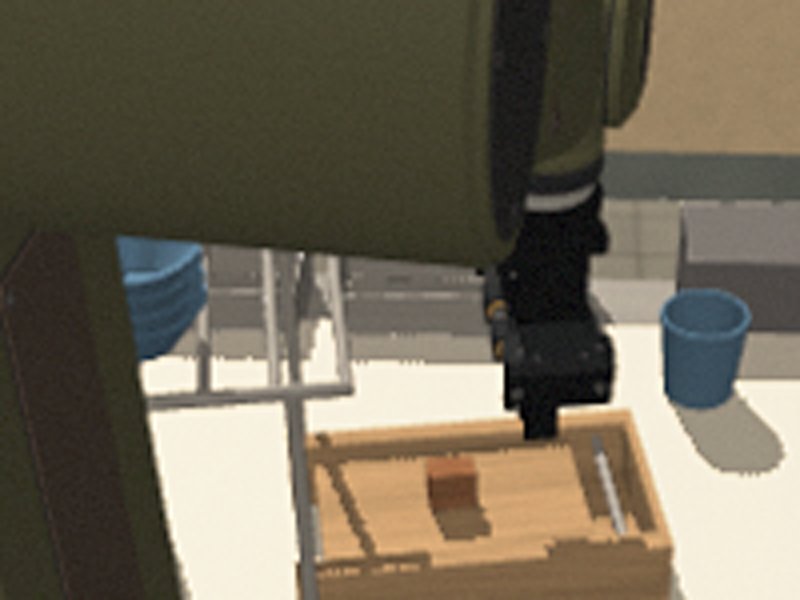

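View pics/l8t.png

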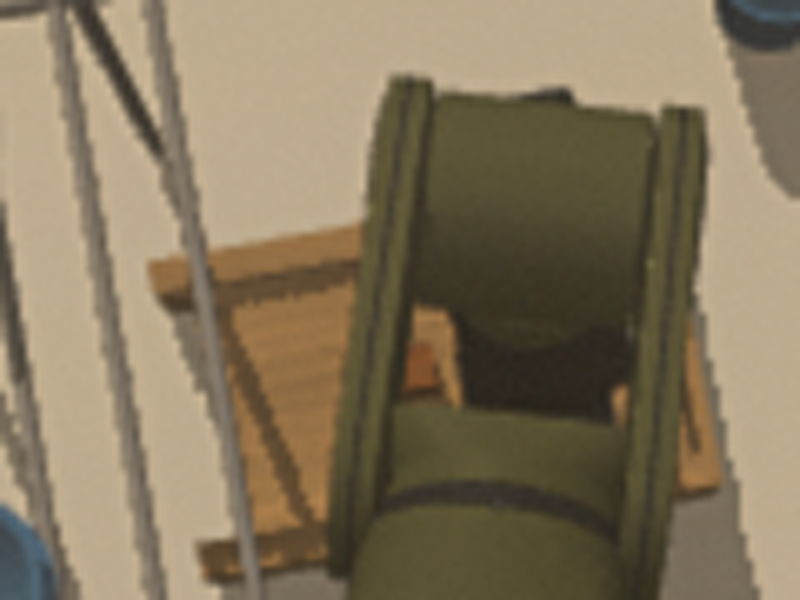

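The knob is in the open now, at (452,485) in the side crop, and the lid's front edge at (585,480) is short of the ridge. I'll measure the knob.

Run:
```python
from h import *
o=np.array([.5566,.0004]);a=np.radians(99.2);ex=np.array([np.cos(a),np.sin(a)]);ey=np.array([-ex[1],ex[0]])
s=dict(np.load('side2.npz'));W=cloud(s)
c=s['color'].astype(int);hsv=cv2.cvtColor(s['color'],cv2.COLOR_BGR2HSV)
v,u=np.mgrid[0:384,0:512]
roi=(u>230)&(u<255)&(v>170)&(v<192)
m=roi&(W[...,2]>.073)&(W[...,2]<.105)&(hsv[...,0]<12)&(hsv[...,1]>90)
w=W[m];d=w[:,:2]-o;bx=d@ex*1000;by=d@ey*1000
print(m.sum(),"bx",np.percentile(bx,[3,97]).round(1),"by",np.percentile(by,[3,97]).round(1),"z",np.percentile(w[:,2],[3,97]))
top=m&(W[...,2]>.093)
# pixel edges: 
uu=u[m];vv=v[m];print(uu.min(),uu.max(),vv.min(),vv.max())
# top face corner pixels in crop (scale4, offset 130,60)
g=lambda L:np.array(L,float)/4+[130,60]-.5
q=plane(s,g([(427,460),(474,456),(429,474),(476,472)]),.098);d=q[:,:2]-o;print(np.c_[d@ex,d@ey]*1000)
q=plane(s,g([(573,447),(600,540)]),.066);d=q[:,:2]-o;print("front",np.c_[d@ex,d@ey]*1000)
k=o+ex*np.mean([np.percentile(bx,3),np.percentile(bx,97)])/1000;print(k);need([*k,.072])
```

```text
14 bx [29.6 56.7] by [-3.9 11.3] z [0.07727996 0.09969977]
237 247 175 185
[[ 57.82941913 -11.14773869]
 [ 24.16829073 -11.5088835 ]
 [ 57.99613642   4.81037722]
 [ 24.93524305   6.73477425]]
front [[-55.16293532 -53.39686322]
 [-56.78340428  53.58218004]]
[0.54970016 0.04300087]
d world [-0.0028  0.0608 -0.0558] d tool [ 0.0067 -0.0605  0.0559]
```

The knob is at box (41, 0). I'll move over it with the jaws at half opening and descend around it.

```bash
python3 -m jog '[{"dx":0.0035,"dy":-0.02,"dz":0,"turn":-0.004,"gripper":0.4},{"dx":0.0066,"dy":-0.04,"dz":0,"turn":-0.004,"gripper":0.4},{"dx":0.0066,"dy":-0.0584,"dz":0,"turn":-0.004,"gripper":0.4},{"dx":0.0066,"dy":-0.0584,"dz":0,"turn":-0.004,"gripper":0.4},{"dx":0.0066,"dy":-0.0584,"dz":0,"turn":-0.004,"gripper":0.4},{"dx":0.0066,"dy":-0.0584,"dz":0,"turn":-0.004,"gripper":0.4}]';python3 -c "
from h import *
s=read_camera('side');crop(s,130,60,330,210,'k1.png');need([.55,.0409,.071])"
```

```text
time_s: 23.3
eef_pos: [0.5502, 0.0405, 0.1279]
tool_rot: [[0.987, 0.158, -0.001], [0.158, -0.987, -0.0], [-0.001, 0.0, -1.0]]
force: [0.9, 0.6, -0.2]
grip_width: 0.599
k1.png scale 4.0
d world [-0.0004  0.0005 -0.0571] d tool [-0.0002 -0.0006  0.0571]
```

View pics/k1.png

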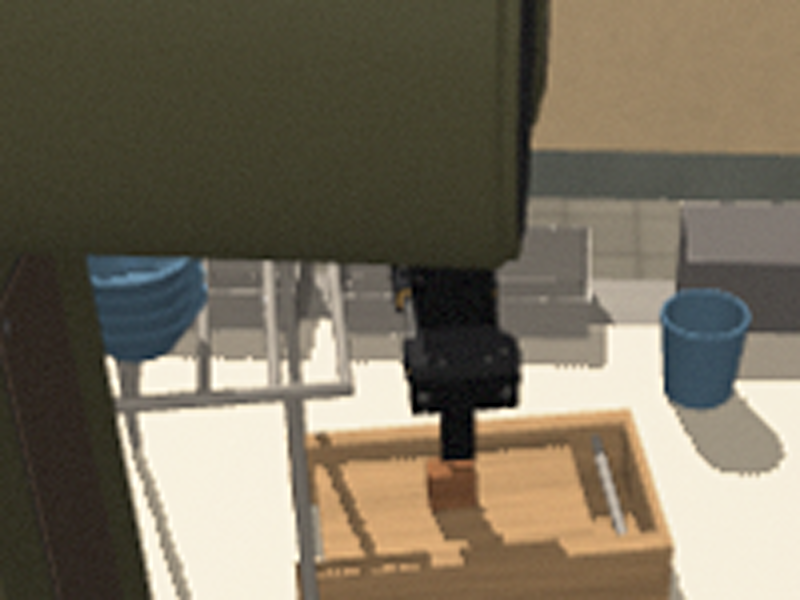

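The fingers line up above the knob at (455,455). I'll descend and grip.

```bash
python3 -m jog '[{"dx":0,"dy":-0.0005,"dz":0.015,"turn":0,"gripper":0.4},{"dx":0,"dy":-0.0005,"dz":0.025,"turn":0,"gripper":0.4},{"dx":0,"dy":-0.0005,"dz":0.035,"turn":0,"gripper":0.4},{"dx":0,"dy":-0.0005,"dz":0.045,"turn":0,"gripper":0.4},{"dx":0,"dy":-0.0005,"dz":0.052,"turn":0,"gripper":0.4},{"dx":0,"dy":-0.0005,"dz":0.056,"turn":0,"gripper":0.4},{"dx":0,"dy":-0.0005,"dz":0.056,"turn":0,"gripper":0.4}]'; python3 -m jog '[{"dx":0,"dy":0,"dz":0,"turn":0,"gripper":0.95},{"dx":0,"dy":0,"dz":0,"turn":0,"gripper":0.95},{"dx":0,"dy":0,"dz":0,"turn":0,"gripper":0.95},{"dx":0,"dy":0,"dz":0,"turn":0,"gripper":0.95},{"dx":0,"dy":0,"dz":0,"turn":0,"gripper":0.95},{"dx":0,"dy":0,"dz":0,"turn":0,"gripper":0.95},{"dx":0,"dy":0,"dz":0,"turn":0,"gripper":0.95}]' 30
```

```text
time_s: 24.05
eef_pos: [0.5501, 0.0416, 0.0719]
tool_rot: [[0.987, 0.158, -0.001], [0.158, -0.987, 0.0], [-0.001, -0.0, -1.0]]
force: [0.1, -0.5, -0.1]
grip_width: 0.6
time_s: 24.75
eef_pos: [0.5507, 0.0415, 0.0729]
tool_rot: [[0.987, 0.158, 0.0], [0.158, -0.987, -0.0], [0.0, 0.0, -1.0]]
force: [-1.2, 0.7, 1.0]
grip_width: 0.228
```

The knob is gripped, at 21.7 mm. I'll pull 11 mm up to the ridge.

```bash
python3 -m jog '[{"dx":0,"dy":0.001,"dz":0,"turn":0,"gripper":0.95},{"dx":0,"dy":0.002,"dz":0,"turn":0,"gripper":0.95},{"dx":0,"dy":0.004,"dz":0,"turn":0,"gripper":0.95},{"dx":0,"dy":0.006,"dz":0,"turn":0,"gripper":0.95},{"dx":0,"dy":0.008,"dz":0,"turn":0,"gripper":0.95},{"dx":0,"dy":0.009,"dz":0,"turn":0,"gripper":0.95},{"dx":0,"dy":0.01,"dz":0,"turn":0,"gripper":0.95}]'; python3 -m jog '[{"dx":0,"dy":0.001,"dz":0,"turn":0,"gripper":0.95},{"dx":0,"dy":0.002,"dz":0,"turn":0,"gripper":0.95},{"dx":0,"dy":0.003,"dz":0,"turn":0,"gripper":0.95},{"dx":0,"dy":0.004,"dz":0,"turn":0,"gripper":0.95}]'; python3 -m jog '[{"dx":0,"dy":0.001,"dz":0,"turn":0,"gripper":0.95},{"dx":0,"dy":0.002,"dz":0,"turn":0,"gripper":0.95},{"dx":0,"dy":0.003,"dz":0,"turn":0,"gripper":0.95},{"dx":0,"dy":0.004,"dz":0,"turn":0,"gripper":0.95}]'
```

```text
time_s: 25.45
eef_pos: [0.5523, 0.0316, 0.0729]
tool_rot: [[0.987, 0.158, 0.0], [0.158, -0.987, 0.0], [0.0, -0.0, -1.0]]
force: [-0.6, 3.0, 3.4]
grip_width: 0.232
time_s: 25.85
eef_pos: [0.5529, 0.0278, 0.0729]
tool_rot: [[0.987, 0.158, 0.0], [0.158, -0.987, 0.0], [0.0, -0.0, -1.0]]
force: [0.5, 3.3, 4.1]
grip_width: 0.231
time_s: 26.25
eef_pos: [0.5535, 0.0238, 0.0729]
tool_rot: [[0.987, 0.158, 0.0], [0.158, -0.987, 0.0], [0.0, -0.0, -1.0]]
force: [-0.7, 3.6, 5.0]
grip_width: 0.23
```

```bash
for i in 1; do :; done; python3 -m jog '[{"dx":0,"dy":0.001,"dz":0,"turn":0,"gripper":0.95},{"dx":0,"dy":0.002,"dz":0,"turn":0,"gripper":0.95},{"dx":0,"dy":0.003,"dz":0,"turn":0,"gripper":0.95}]'; python3 -m jog '[{"dx":0,"dy":0.001,"dz":0,"turn":0,"gripper":0.95},{"dx":0,"dy":0.002,"dz":0,"turn":0,"gripper":0.95},{"dx":0,"dy":0.003,"dz":0,"turn":0,"gripper":0.95}]'; python3 -m jog '[{"dx":0,"dy":0.001,"dz":0,"turn":0,"gripper":0.95},{"dx":0,"dy":0.002,"dz":0,"turn":0,"gripper":0.95}]'
```

```text
time_s: 26.55
eef_pos: [0.554, 0.0208, 0.0729]
tool_rot: [[0.987, 0.158, 0.0], [0.158, -0.987, 0.0], [0.0, -0.0, -1.0]]
force: [-0.8, 3.0, 4.6]
grip_width: 0.23
time_s: 26.85
eef_pos: [0.5544, 0.0184, 0.0729]
tool_rot: [[0.987, 0.158, 0.0], [0.158, -0.987, 0.002], [0.0, -0.001, -1.0]]
force: [-1.1, 7.4, 6.3]
grip_width: 0.229
time_s: 27.05
eef_pos: [0.5549, 0.0169, 0.0731]
tool_rot: [[0.987, 0.159, 0.001], [0.159, -0.987, 0.002], [0.001, -0.002, -1.0]]
force: [-0.9, 8.4, 6.0]
grip_width: 0.23
```

The ridge is being met (force rising). Continuing in small steps.

```bash
python3 -m jog '[{"dx":0,"dy":0.001,"dz":0,"turn":0,"gripper":0.95},{"dx":0,"dy":0.002,"dz":0,"turn":0,"gripper":0.95}]'; python3 -m jog '[{"dx":0,"dy":0.001,"dz":0,"turn":0,"gripper":0.95},{"dx":0,"dy":0.002,"dz":0,"turn":0,"gripper":0.95}]'; python3 -m jog '[{"dx":0,"dy":0.001,"dz":0,"turn":0,"gripper":0.95},{"dx":0,"dy":0.002,"dz":0,"turn":0,"gripper":0.95}]';python3 -m jog '[{"dx":0,"dy":0.001,"dz":0,"turn":0,"gripper":0.95},{"dx":0,"dy":0.002,"dz":0,"turn":0,"gripper":0.95}]'
```

```text
time_s: 27.25
eef_pos: [0.5552, 0.0152, 0.0731]
tool_rot: [[0.987, 0.158, 0.001], [0.158, -0.987, 0.003], [0.001, -0.002, -1.0]]
force: [-0.3, 8.8, 5.7]
grip_width: 0.231
time_s: 27.45
eef_pos: [0.5554, 0.0139, 0.073]
tool_rot: [[0.987, 0.158, 0.0], [0.158, -0.987, 0.004], [0.001, -0.004, -1.0]]
force: [-0.8, 12.4, 6.5]
grip_width: 0.229
time_s: 27.65
eef_pos: [0.5555, 0.0135, 0.0731]
tool_rot: [[0.987, 0.158, -0.0], [0.158, -0.987, 0.007], [0.001, -0.007, -1.0]]
force: [-2.5, 18.2, 8.3]
grip_width: 0.226
time_s: 27.85
eef_pos: [0.5558, 0.0116, 0.0733]
tool_rot: [[0.987, 0.159, -0.0], [0.159, -0.987, 0.007], [0.001, -0.007, -1.0]]
force: [-1.3, 8.3, 9.6]
grip_width: 0.232
```

```bash
python3 -m jog '[{"dx":0,"dy":0.001,"dz":0,"turn":0,"gripper":0.95},{"dx":0,"dy":0.002,"dz":0,"turn":0,"gripper":0.95}]'; python3 -m jog '[{"dx":0,"dy":0.001,"dz":0,"turn":0,"gripper":0.95},{"dx":0,"dy":0.002,"dz":0,"turn":0,"gripper":0.95}]'; python3 -m jog '[{"dx":0,"dy":0.001,"dz":0,"turn":0,"gripper":0.95},{"dx":0,"dy":0.002,"dz":0,"turn":0,"gripper":0.95}]';python3 -c "
from h import *
s=read_camera('side');crop(s,180,130,310,215,'k2.png')"
```

```text
time_s: 28.05
eef_pos: [0.5566, 0.0072, 0.0736]
tool_rot: [[0.987, 0.159, 0.001], [0.159, -0.987, 0.002], [0.001, -0.002, -1.0]]
force: [-0.6, 6.7, 8.3]
grip_width: 0.228
time_s: 28.25
eef_pos: [0.557, 0.0049, 0.0735]
tool_rot: [[0.987, 0.158, 0.001], [0.158, -0.987, 0.002], [0.001, -0.002, -1.0]]
force: [-1.2, 6.0, 7.8]
grip_width: 0.228
time_s: 28.45
eef_pos: [0.5573, 0.0018, 0.0733]
tool_rot: [[0.987, 0.159, 0.001], [0.159, -0.987, -0.0], [0.001, 0.001, -1.0]]
force: [-0.2, 2.1, 3.7]
grip_width: 0.233
k2.png scale 6.153846153846154
```

View pics/k2.png

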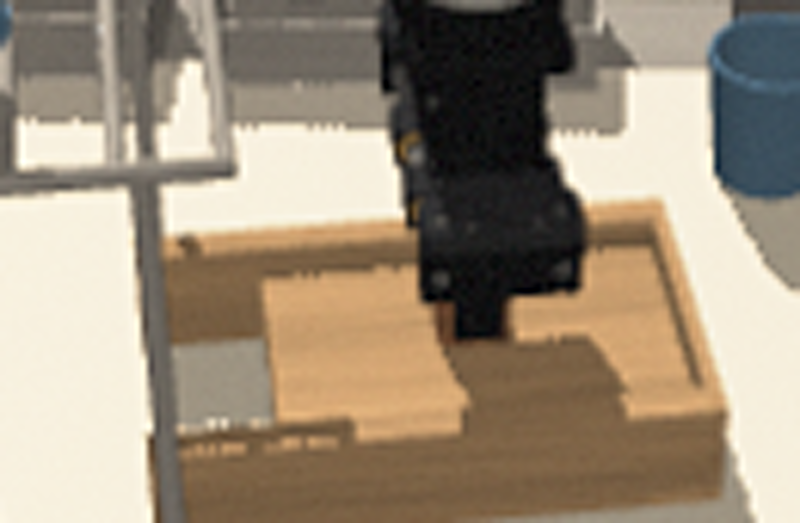

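The lid has covered the ridge and the force dropped. I'll ease it the last bit onto the stop.

```bash
python3 -m jog '[{"dx":0,"dy":0.0005,"dz":0,"turn":0,"gripper":0.95},{"dx":0,"dy":0.001,"dz":0,"turn":0,"gripper":0.95}]'; python3 -m jog '[{"dx":0,"dy":0.0005,"dz":0,"turn":0,"gripper":0.95},{"dx":0,"dy":0.001,"dz":0,"turn":0,"gripper":0.95}]'; python3 -m jog '[{"dx":0,"dy":0.0005,"dz":0,"turn":0,"gripper":0.95},{"dx":0,"dy":0.001,"dz":0,"turn":0,"gripper":0.95}]'
```

```text
time_s: 28.7
eef_pos: [0.5572, 0.0011, 0.0728]
tool_rot: [[0.987, 0.158, 0.001], [0.158, -0.987, 0.0], [0.001, -0.0, -1.0]]
force: [0.6, 3.3, 4.7]
grip_width: 0.231
time_s: 28.9
eef_pos: [0.5572, 0.0005, 0.0728]
tool_rot: [[0.987, 0.158, 0.0], [0.158, -0.987, 0.001], [0.0, -0.001, -1.0]]
force: [-0.4, 4.0, 6.4]
grip_width: 0.227
time_s: 29.1
eef_pos: [0.5573, -0.0004, 0.0728]
tool_rot: [[0.987, 0.158, -0.0], [0.158, -0.987, 0.001], [0.0, -0.001, -1.0]]
force: [-1.4, 4.6, 5.7]
grip_width: 0.228
```

```bash
python3 -m jog '[{"dx":0,"dy":0.0005,"dz":0,"turn":0,"gripper":0.95},{"dx":0,"dy":0.001,"dz":0,"turn":0,"gripper":0.95}]'; python3 -m jog '[{"dx":0,"dy":0.0005,"dz":0,"turn":0,"gripper":0.95},{"dx":0,"dy":0.001,"dz":0,"turn":0,"gripper":0.95}]'; python3 -c "
from h import *
s=read_camera('side');crop(s,180,130,310,215,'k3.png')"
```

```text
time_s: 29.3
eef_pos: [0.5573, -0.0007, 0.0728]
tool_rot: [[0.987, 0.158, -0.0], [0.158, -0.987, 0.003], [-0.0, -0.003, -1.0]]
force: [-2.0, 7.4, 6.7]
grip_width: 0.234
time_s: 29.5
eef_pos: [0.5572, -0.0008, 0.0728]
tool_rot: [[0.987, 0.158, -0.001], [0.158, -0.987, 0.004], [-0.0, -0.004, -1.0]]
force: [-1.9, 10.9, 7.5]
grip_width: 0.231
k3.png scale 6.153846153846154
```

View pics/k3.png

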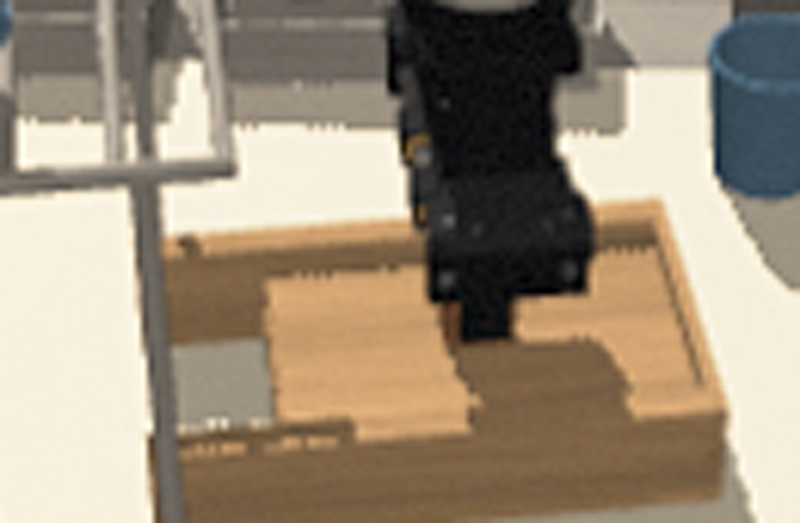

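The lid has stopped: force rose from 4.6 to 11 N with no travel. One firmer nudge to confirm, then I'll release the load and open.

```bash
python3 -m jog '[{"dx":0,"dy":0.0008,"dz":0,"turn":0,"gripper":0.95},{"dx":0,"dy":0.0015,"dz":0,"turn":0,"gripper":0.95},{"dx":0,"dy":0.0015,"dz":0,"turn":0,"gripper":0.95}]'; python3 -m jog '[{"dx":0,"dy":-0.002,"dz":0,"turn":0,"gripper":0.95},{"dx":0,"dy":-0.0025,"dz":0,"turn":0,"gripper":0.95}]'; python3 -m jog '[{"dx":0,"dy":0,"dz":-0.0005,"turn":0,"gripper":0.4},{"dx":0,"dy":0,"dz":-0.0005,"turn":0,"gripper":0.4},{"dx":0,"dy":0,"dz":-0.0005,"turn":0,"gripper":0.4},{"dx":0,"dy":0,"dz":-0.0005,"turn":0,"gripper":0.4},{"dx":0,"dy":0,"dz":-0.0005,"turn":0,"gripper":0.4}]'; python3 -m jog '[{"dx":0,"dy":0,"dz":-0.02,"turn":0,"gripper":0.4},{"dx":0,"dy":0,"dz":-0.05,"turn":0,"gripper":0.4},{"dx":0,"dy":0,"dz":-0.08,"turn":0,"gripper":0.4},{"dx":0,"dy":0,"dz":-0.11,"turn":0,"gripper":0.4},{"dx":0,"dy":0.05,"dz":-0.13,"turn":0,"gripper":0.4},{"dx":0,"dy":0.1,"dz":-0.13,"turn":0,"gripper":0.4},{"dx":0,"dy":0.15,"dz":-0.13,"turn":0,"gripper":0.4},{"dx":0,"dy":0.2,"dz":-0.13,"turn":0,"gripper":0.4},{"dx":0,"dy":0.25,"dz":-0.13,"turn":0,"gripper":0.4},{"dx":0,"dy":0.25,"dz":-0.13,"turn":0,"gripper":0.4}]';python3 -c "
from h import *
s=read_camera('side');crop(s,180,130,310,215,'f1.png');np.savez('side3.npz',**s);t=read_camera('top');np.savez('top3.npz',**t);crop(t,185,130,305,215,'f1t.png');crop(t,0,0,512,384,'fall.png');st()"
```

```text
time_s: 29.85
eef_pos: [0.557, -0.001, 0.0728]
tool_rot: [[0.987, 0.159, -0.002], [0.159, -0.987, 0.006], [-0.001, -0.007, -1.0]]
force: [-3.2, 15.4, 7.9]
grip_width: 0.228
time_s: 30.05
eef_pos: [0.557, -0.001, 0.0728]
tool_rot: [[0.987, 0.159, -0.001], [0.159, -0.987, 0.001], [-0.001, -0.001, -1.0]]
force: [-1.4, 4.4, 7.4]
grip_width: 0.228
time_s: 30.55
eef_pos: [0.5572, -0.0022, 0.0728]
tool_rot: [[0.987, 0.158, -0.001], [0.158, -0.987, -0.0], [-0.001, 0.0, -1.0]]
force: [-0.3, 0.0, -0.3]
grip_width: 0.574
time_s: 31.55
eef_pos: [0.5969, -0.2541, 0.2027]
tool_rot: [[0.988, 0.153, -0.0], [0.153, -0.988, -0.002], [-0.001, 0.002, -1.0]]
force: [0.6, 0.5, 0.5]
grip_width: 0.598
f1.png scale 6.153846153846154
f1t.png scale 6.666666666666667
fall.png scale 1.5625
time_s 31.65
joint_pos [-27.4929, 7.1919, 95.6231, 0.0133, 77.2476, -36.4582]
eef_pos [0.5967, -0.25, 0.2025]
tool_rot [[0.9878, 0.1558, -0.0009], [0.1558, -0.9878, 0.0007], [-0.0007, -0.0008, -1.0]]
force [-1.0918, 0.5397, 0.2106]
grip_width 0.6004
```

View pics/f1t.png

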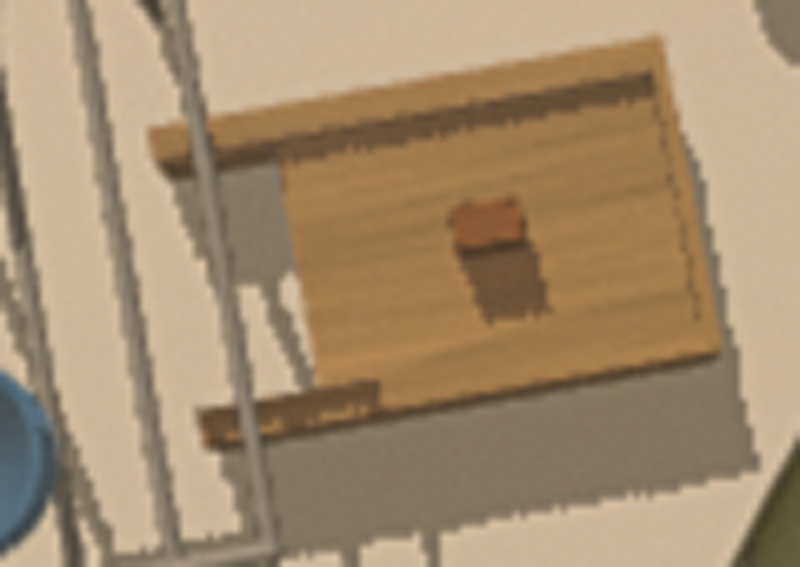

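View pics/f1.png

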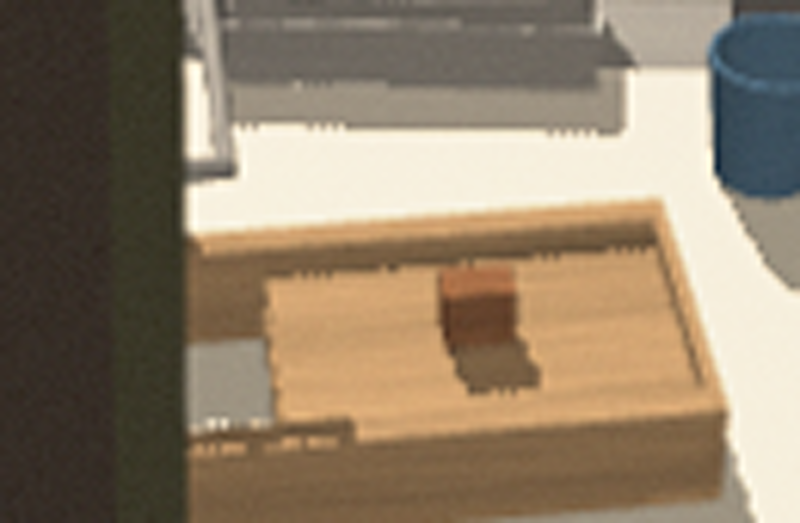

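View pics/fall.png

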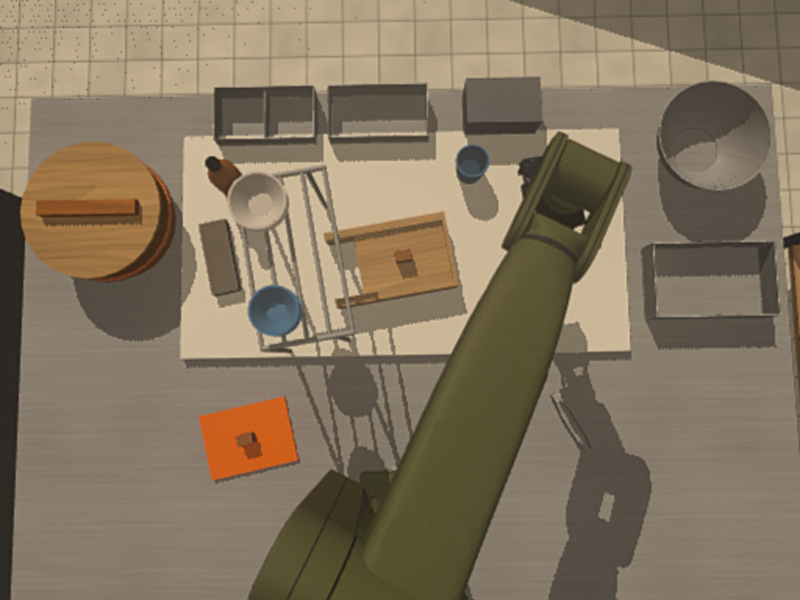

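The top view shows the lid shut: knob at crop (487,225), tail edge at x≈285–318, no gap at the mouth end, and nothing else disturbed. Now a numerical check of the lid position.

Run:
```python
from h import *
o=np.array([.5566,.0004]);a=np.radians(99.2);ex=np.array([np.cos(a),np.sin(a)]);ey=np.array([-ex[1],ex[0]])
t=dict(np.load('top3.npz'));s=dict(np.load('side3.npz'))
def box(P): d=P[:,:2]-o; return (np.c_[d@ex,d@ey]*1000).round(1).tolist()
k=800/120;g=lambda L:np.array(L,float)/k+[185,130]-.5
print("top tail",box(plane(t,g([(284,165),(317,380)]),.066)))
print("top knob",box(plane(t,g([(452,210),(518,198),(460,250),(525,243)]),.098)))
print("mouth rim inner",box(plane(t,g([(655,85),(697,320)]),.066)))
k=800/130;g=lambda L:np.array(L,float)/k+[180,130]-.5
print("side tail",box(plane(s,g([(264,280),(273,420)]),.066)))
print("side knob",box(plane(s,g([(441,268),(515,265),(441,293),(517,291)]),.098)))
print("side mouth line at rim-outer corner",box(plane(s,g([(660,203),(727,410)]),.076)))
W=cloud(t); 
for n,c in(("top",t),("side",s)):
    W=cloud(c);d=W[...,:2]-o;bx=d@ex*1000;by=d@ey*1000
    for x0 in(-80,-40,40,80):
        q=(abs(bx-x0)<12)&(abs(by)<50)&(abs(W[...,2]-.066)<.012)
        print(n,x0,q.sum(),"lid z",np.median(W[...,2][q]).round(4))
```

```text
top tail [[96.4, -52.2], [98.8, 56.9]]
top knob [[18.5, -9.1], [-14.1, -9.1], [18.1, 10.9], [-13.4, 13.2]]
mouth rim inner [[-92.9, -58.8], [-91.5, 61.2]]
side tail [[95.5, -54.3], [99.0, 47.7]]
side knob [[15.0, -12.4], [-19.4, -10.4], [17.3, 5.9], [-17.5, 8.9]]
side mouth line at rim-outer corner [[-101.8, -78.0], [-102.8, 77.9]]
top -80 223 lid z 0.0654
top -40 215 lid z 0.0652
top 40 216 lid z 0.0652
top 80 219 lid z 0.0653
side -80 178 lid z 0.0678
side -40 181 lid z 0.0677
side 40 182 lid z 0.0681
side 80 189 lid z 0.068
```

Both views put the lid at home: tail at 97.5 (98 expected), knob at about 2 (3 expected), lid level. The gripper is clear, so I'll hand the job in.

```bash
python3 -c "
from h import *
print(bot.sign_off()); print(bot.get_obs()['time_s'])"
```

```text
the job is handed in; nothing more can be done
None
the job is handed in; nothing more can be done
```

The tweezers are in the box and the lid is shut over the ridge; I handed the job in at about 31.7 s, well inside the 67 s limit.

**What I did**
- **Tweezers:** I took the smaller pair on the board and laid them across the box floor while the lid was still open.
- **Lid under the rack:** The moves can't tilt the tool, so I couldn't lean over to reach the knob. Instead I pressed closed fingertips on the lid's front (up to about 30 N) and dragged it until the knob cleared the rack.
- **Slips:** The first drag moved the lid only about 10 mm before the fingertips slipped, and the second didn't move it. Cancelling the sideways load and pressing harder fixed it.
- **Closing:** I gripped the knob and pulled the lid over the ridge. The force along the channel peaked at about 18 N, then dropped. I eased it on until it stopped, holding at 15 N.

**Last checks**
- **Lid position:** The camera views put the lid's tail edge at about 97.5 mm (98 expected) and the knob at about 2 mm (3 expected). The lid was level.
- **Disagreement:** The side camera alone reads the knob about 4 mm lower, at -1 mm. It reads the box's own corner about 2 mm off the same way, and the rest of the gap is within measuring error.
- **Ridge travel:** I felt the ridge about 20 mm before home, not the stated 25.
- **Not seen directly:** The closed lid hides the ridge and the tweezers. I last saw the tweezers lying flat on the floor as the lid began to cover them, and I take the ridge as risen from the drop in force.
- **Other things:** I saw nothing displaced in the top view, though the arm covered the spoon, dish and ramekin there. The gripper was clear and touching nothing.

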